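Fit the hanger arm to the slotted panel and hang up the ear defenders

TASK

Take the hanger arm with the blue sign out of the three-lane tray and hook its two tabs into the two topmost slots of the middle column of the slotted panel, pressed in flush and then down until they are fully engaged. Then hang the red ear defenders over the arm by the underside of their headband, between the sign and the upturned end, and leave them hanging. Do not knock over the oil bottle.

Things in the scene. Friction and masses are not known exactly. Their poses are not given: they have to be found in the camera images.
- hanger_arm: Hanger arm with a sign, 0.28 kg. Grey bar along its x, 24 mm wide, 14 mm high, flat underside. Origin: middle of the bar's underside; +x to plate and tabs, z up. Bar from x = -85 mm (upturned lip there, 6 mm thick, top at z = 30) to 77 mm, then an 8 mm upright plate (back face x = 85). It lies on its underside, sign upright, in a tray lane (which one varies), and stands so on the worktop too.
- sign_top (a point): On the hanger arm: middle of the top edge of the white sign board (blue disc in front), 100 mm above the underside, x = 81 mm. Board 100 mm wide (y), 8 mm thick (x), z = 36 to 100 mm; below it a spine 28 mm wide. Too wide to take side to side: pinch it front and back; its top 34 mm are clear of tabs. A finger behind it is in the way of hooking in.
- tab_upper (a point): On the hanger arm: back face of the plate (x = 85 mm, y = 0) at the underside of the upper hook tab's neck (z = 56 mm). A tab is 6 mm wide and reaches 10.5 mm back (a 3 mm wide nose 12 mm); neck 8 mm high; at its end a lip hangs 8 mm below the neck, starting 5.5 mm behind the back face.
- tab_lower (a point): On the hanger arm: the same point of the lower hook tab (z = 16 mm), 40 mm below the upper.
- slot_panel: Grey slotted panel of 4 mm sheet, fixed, 160 mm wide, 290 mm high, hollow behind, base plate at the back. Origin: on the front face, mid width, at worktop height; the face looks to -x, y across, z up. Slots in three columns (y = -45, 0, 45 mm), five each, 10 mm wide, 20 mm high, lower edges at z = 76, 116, 156, 196, 236 mm.
- seat_upper (a point): On the panel's face, middle column: middle of the topmost slot's lower edge (z = 236 mm). Tabs go straight in with necks about 10 mm above the slots' lower edges (2 mm spare up or down and each side); then 10 mm down until the necks rest on the edges, lips behind the sheet. Engaged: tab_upper meets this point, tab_lower meets seat_lower, axes parallel.
- seat_lower (a point): On the panel's face, middle column: the same point of the slot below (z = 196 mm). The worktop in front of the panel, left of the ear defenders, is free for putting the arm down.
- lane_tray: Dark blue organiser, fixed, 216 x 120 mm, 35 mm high, floor and walls 3 mm. Origin: middle of its underside; three lanes along its x, 210 x 36 mm, at y = -39, 0, 39 mm. One holds the hanger arm (plate towards +x), the others a blue carton each, 131 x 32 x 31 mm. Beside the bar only 6 mm to the lane walls, too little for a finger.
- ear_defenders: Red ear defenders with a black headband, 0.18 kg, rigid, standing on their cups, band on top. Origin: on the worktop midway between the cups; the band arches in the y-z plane. Overall 70 mm (x), 152 mm (y), 166 mm high; cups 84 mm high, 64 mm clear between the cushions. A key machine up to 0.35 m high stands between them and the tray.
- band_top (a point): On the ear defenders: middle of the upper face of the headband's flat pad, 166 mm above the underside. Pad 56 mm long (y), 28 mm wide (x), 16 mm thick; take it from above across its 28 mm, fingertips not below its lower face. Axes of the ear defenders.
- band_under (a point): On the ear defenders: middle of the pad's lower face, 16 mm below band_top; this face (foam) lies flat on the bar when hung; the bar's top is 14 mm above its underside. The hung ear defenders may rock a little.
- oil_bottle: Cream oil bottle with a red nozzle, 42 mm diameter, 131 mm high, a bystander standing loose beside the panel. Origin: middle of its underside.

How it is judged:
By the outcome, as a careful person would: the job done as asked, in the order asked, and still so for the second after the job is handed in, with the robot touching nothing.
It also fails if it takes over 72 s, if anything falls off the work surface, if the arm or the gripper's body presses on something with over 40 N, if the wrist force passes 120 N, or if a joint passes its speed limit or range.

ROBOT

A 6-joint arm with a two-finger parallel gripper is mounted at the origin on a cart in front of the work surface, level with it; the furniture and walls round the work are solid. World frame = base frame: x ahead of the robot, y to its left, z up, the work surface at z = 0. Lengths are in mm, angles in rad, forces in N, time in s.
With the tool pointing down it reaches from about 350 to 775 mm from the base axis. Payload 7.3 kg.
Tool frame: the origin (TCP) lies between the finger pads; the fingertips stand 14 mm ahead of it and the grasp point (between the pads) lies 5 mm behind it; z points along the fingers, y is the line along which they close (so a half turn about z gives the same grasp; the last joint's range is limited). The gripper opens to 92 mm and grips with 3 to 60 N. Pads are 19 mm wide; open, the fingers measure 130 mm over their backs; the gripper's body (75 mm by 190 mm) begins 47 mm behind the grasp point.
Start: joints at [-1.376, 0.342, 1.524, -0, 1.275, -0.146], TCP at [175.499, -494.817, 240.741] pointing down, gripper open.
Joint ranges: [-2.53, 2.53], [-0.77, 2.02], [0.04, 2.7], [-1, 4.14], [0.28, 2.66], [-3.11, 3.11]. Speed limits (rad/s): [2.57, 2.57, 3.14, 3.14, 3.14, 3.14].

INTERFACE

Orientations are given as [roll, pitch, yaw] about the fixed x, y, z axes, in that order (R = Rz(yaw) Ry(pitch) Rx(roll)).
In Python, from plant import get_obs, cams, close_job gives the robot as it stands. The module is installed in compiled form; this text tells all that it offers.
- The arm moves only by the shell command python3 -m creep 'ROWS'. ROWS is JSON, a list of rows, each an object of numbers: "hand": the opening, from 0 (shut) to 1 (fully open); "tx", "ty", "tz": the shift along the tool's x, y, z in m; "spin": the turn about the tool's z in degrees. In form: [{"hand": .., "tx": .., "ty": .., "tz": .., "spin": ..}, ...]. A call has 1 to 5 rows; each row shifts and turns the commanded pose from where the row before left it, along the tool's axes as they then stand; what a row does not reach is not made up. A row lasts 1/8 s, in which the tool goes at most 62.5 mm and 10.7 degrees, less where a joint would pass 70% of its speed; a pose out of reach is approached as far as the arm can. A call is refused whole if a number of a shift passes 0.0625 or a number of a turn 10.7, either way. A call with a gripper value outside its range is refused whole. The fingers move at their own pace and stop on an object; the grip force is fixed at half the most. Time passes only in rows, so rows that do not move let the fingers close. It gives the time, the measured TCP pose, the force, the opening and the grip force at its end, in the units of the state.
- get_obs(): the state, without advancing time (a new reading comes with each control period).
- cams.capture(name): name is "scene" or "top" or "wrist"; returns a dict with "color" (400x640x3 uint8, red, green, blue), "K" (3x3 intrinsics, pixels), "R" (3x3) and "t" (3): a world point X has camera coordinates R X + t. Camera axes: x right, y down, z forward; pixel columns grow to the right and rows downward; lengths in mm; the calibration is good to about 2 mm. A picture is of the moment at which its call begins. There is no depth.
- close_job(): hands the job in; it is judged then, once.
The state is a dict: "time": time; "joint_positions": joint angles; "dq": joint speeds; "tau": joint torques, N m; "tool_pos": TCP position; "tcp_rot": TCP orientation; "contact_force": force on the tool from outside, world axes, zero at the start; "moment": the same for the moment, N m; "grip_width": finger opening in mm; "finger_force": force on a finger pad.
Only numpy, scipy, OpenCV 4.12 (cv2) and the standard library are available. Lean on these libraries where they do the work, as an engineer would, in place of code of your own. Each camera call takes 0.05 s, during which the arm holds its last target. There are 200 camera calls.

## Working session

There is one attempt and no reset: what is moved stays moved. The work goes in short steps, Python scripts to look and compute and a shell command to move; the robot and the scene stay as the last step left them, time stands still between calls to the robot, and variables do not carry over. Pictures are saved under pics/ and viewed, at most 10 in all, crops included, and the job is handed in when it is done.

```bash
mkdir -p pics
python3 - <<'E'
from plant import get_obs, cams
import cv2,numpy as np
print(get_obs())
for n in ["scene","top"]:
    c=cams.capture(n); cv2.imwrite(f"pics/{n}0.png",c["color"][:,:,::-1]); print(n,c["K"].tolist(),c["R"].tolist(),c["t"].tolist())
    np.savez(f"{n}0.npz",**c)
E
```

```text
{'time': 0.0, 'joint_positions': array([-1.37600743e+00,  3.42742287e-01,  1.52501167e+00, -8.40322625e-06,
        1.27541861e+00, -1.46027450e-01]), 'dq': array([ 0.00077872,  0.00070035, -0.00122304,  0.00021365, -0.00119543,
        0.00106791]), 'tau': array([-5.49730557e-04, -4.31249356e+01, -2.44225127e+01,  7.17373495e-02,
        5.60529158e-02, -1.02998079e-04]), 'tool_pos': array([ 175.41353063, -494.41481625,  240.03667084]), 'tcp_rot': array([-3.14002839e+00, -2.21941431e-04,  3.40818630e-01]), 'contact_force': array([-0.22988596,  0.28199861, -0.24076988]), 'moment': array([ 3.65043620e-02,  2.71804402e-06, -4.49582392e-03]), 'finger_force': 0.0, 'grip_width': 91.70597417924922}
scene [[439.8409139471189, 0.0, 310.71819984663966], [0.0, 439.8409139471189, 200.85880973223047], [0.0, 0.0, 1.0]] [[-0.6769950818815601, -0.7359787249647859, 0.003602153159981857], [-0.3283592127484157, 0.2976560297788473, -0.8964268600056198], [0.6586788948428671, -0.6080593756661451, -0.4431770629816906]] [349.3924204989431, 377.92156396345064, 912.9457052282833]
top [[501.7899220822164, 0.0, 329.1333328869182], [0.0, 501.7899220822164, 197.53552969646137], [0.0, 0.0, 1.0]] [[-0.02650569431653738, -0.99946976540896, -0.01891127182810928], [-0.9829036481635453, 0.029505145578981016, -0.1817412028439253], [0.1822028171999323, 0.013770781303960169, -0.9831645330191111]] [-64.98188267665753, 622.608879929255, 1664.1861263828275]
```

View pics/scene0.png

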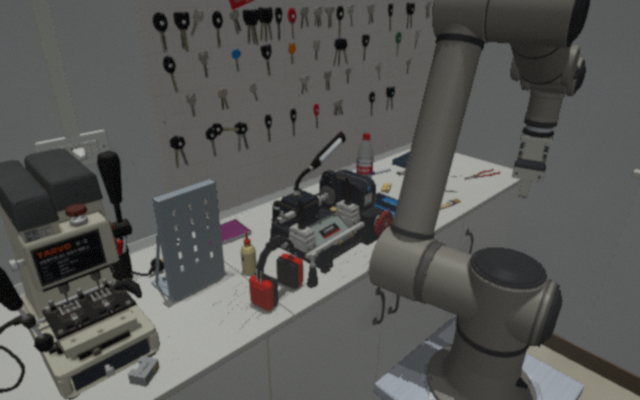

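View pics/top0.png

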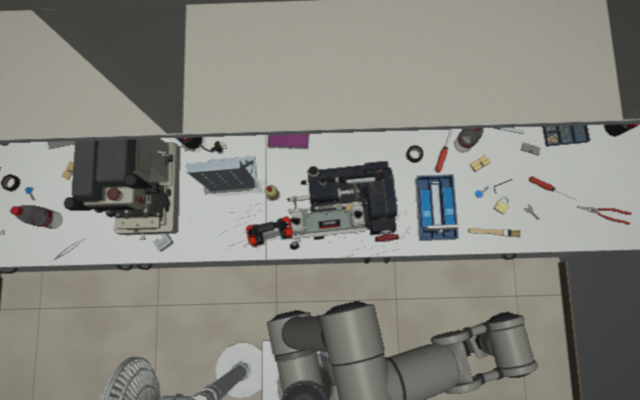

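The scene view shows the panel around (190,240), the ear defenders at (275,280) and the bottle at (249,257). In the top view, the tray is at (437,208), with the hanger apparently in the lane around x=434-447. The panel is at (223,175), the ear defenders at (270,232) and the bottle at (272,192). Next I'll zoom in.

```bash
cat > h.py <<'E'
import numpy as np,cv2
def plane(c,uv,z):
    uv=np.atleast_2d(np.asarray(uv,float)); d=np.c_[uv,np.ones(len(uv))]@np.linalg.inv(c["K"]).T@c["R"]
    o=-c["R"].T@c["t"]; return o+d*((z-o[2])/d[:,2])[:,None]
def proj(c,X):
    p=(np.atleast_2d(X)@c["R"].T+c["t"])@c["K"].T; return p[:,:2]/p[:,2:]
def tri(cs,uvs):
    A=[];b=[]
    for c,uv in zip(cs,uvs):
        P=c["K"]@np.c_[c["R"],c["t"]]
        for i in (0,1):
            r=uv[i]*P[2]-P[i]; A.append(r[:3]);b.append(-r[3])
    return np.linalg.lstsq(np.array(A),np.array(b),rcond=None)[0]
E
python3 - <<'E'
from h import *
t=dict(np.load("top0.npz"));s=dict(np.load("scene0.npz"))
a=t["color"][165:250,405:470];b=t["color"][145:255,180:310];c=s["color"][165:320,140:320]
R=lambda i,k:cv2.resize(i,None,fx=k,fy=k,interpolation=cv2.INTER_CUBIC)
im=np.zeros((600,800,3),np.uint8)
A=R(a,4);B=R(b,4)[:,:520];im[:A.shape[0],:A.shape[1]]=A;im[:B.shape[0],270:270+B.shape[1]]=B[:, :530]
cv2.imwrite("pics/z1.png",im[:,:,::-1]); cv2.imwrite("pics/z2.png",R(c,3.8)[:600,:,::-1])
print(plane(t,[[437,208],[270,232],[272,192],[222,190]],0))
E
```

```text
[[ 582.20932133 -459.83950913    0.        ]
 [ 514.34331652  128.82193342    0.        ]
 [ 657.11002594  120.96949353    0.        ]
 [ 669.78777139  299.6677739     0.        ]]
```

View pics/z1.png

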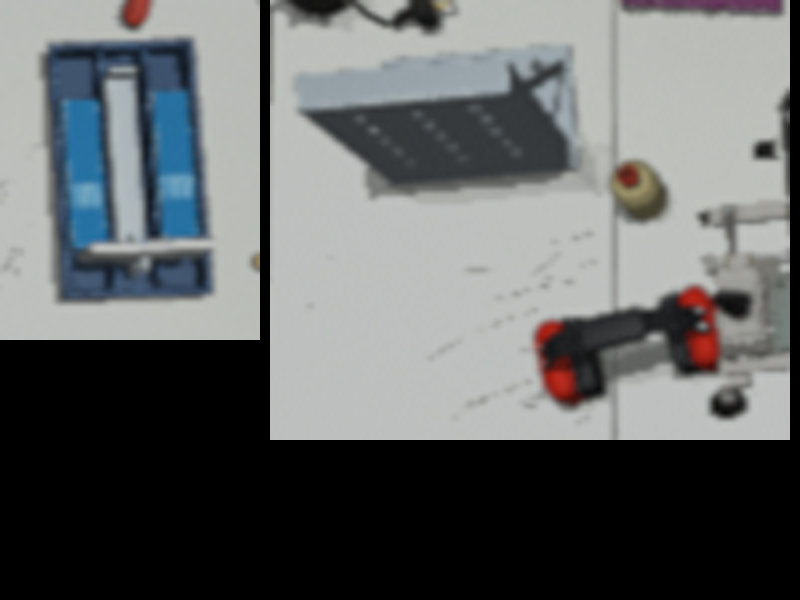

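View pics/z2.png

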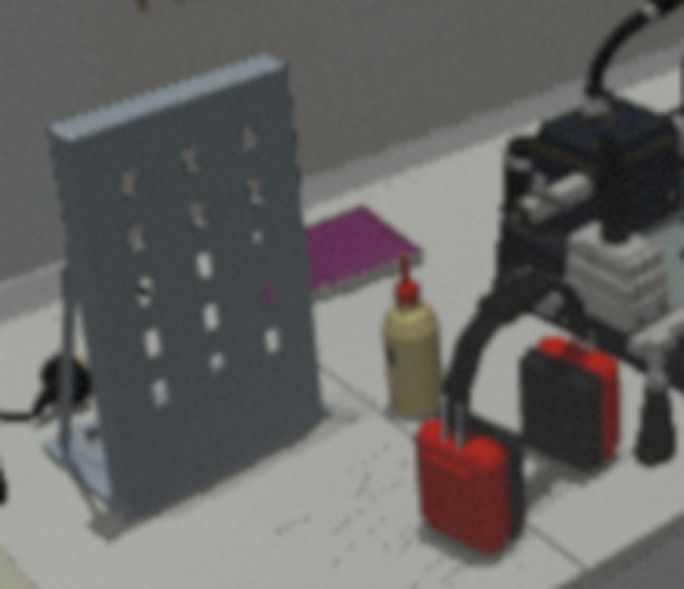

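The top view (z1) shows the hanger in the tray's middle lane with the sign at the robot's end, so hanger +x points towards the robot and it must turn about 180° for the panel. z2 shows the panel, the ear defenders and the bottle standing to the panel's right.

```bash
python3 - <<'E'
from h import *
t=dict(np.load("top0.npz"));s=dict(np.load("scene0.npz"))
f=lambda p,ox,oy:np.array(p)/4+[ox,oy]-.4
T=plane(t,f([[48,42],[192,38],[212,292],[60,300]],405,165),35);print("tray",T.round(),T.mean(0))
print("sign",plane(t,f([[90,248],[212,243]],405,165),103).round(1))
print("bar",plane(t,f([[122,70],[128,240]],405,165),17).round(1))
g=lambda p:f(np.array(p)-[270,0],180,145)
print("panel front top",plane(t,g([[298,108],[520,92]]),290).round(1), "bottom",plane(t,g([[390,184],[572,166]]),0).round(1))
print("pad",plane(t,g([[590,335],[640,322]]),166).round(1))
q=lambda p:np.array(p)/3.8+[140,165]-.4
print("panel top corners tri",tri([t,s],[g([298,108])[0] if 0 else g([298,108]),q([58,140])]),tri([t,s],[g([520,92]),q([288,68])]))
for n,c in (("t",t),("s",s)): print(n,-c["R"].T@c["t"])
E
python3 -m creep '[{"hand":1,"tz":-0.03}]'
```

```text
tray [[ 695. -389.   35.]
 [ 695. -515.   35.]
 [ 473. -516.   35.]
 [ 470. -387.   35.]] [ 582.93814005 -451.68456524   35.        ]
sign [[ 505.1 -402.6  103. ]
 [ 506.4 -502.6  103. ]]
bar [[ 671.8 -455.8   17. ]
 [ 521.5 -451.2   17. ]]
panel front top [[669.2 339.7 290. ]
 [676.3 172.7 290. ]] bottom [[668.9 344.1   0. ]
 [680.4 181.3   0. ]]
pad [[507.3 139.6 166. ]
 [516.5  99.7 166. ]]
panel top corners tri [671.89809424 343.47439536 286.78002584] [680.39649094 176.80573015 282.51817569]
t [ 307.02274897 -106.23473587 1748.09357249]
s [-240.70709062  699.77995139  742.11707221]invalid input at $[0]: expected keys hand, tx, ty, tz, spin
```

```bash
python3 -m creep '[{"hand":1,"tx":0,"ty":0,"tz":-0.02,"spin":10.5},{"hand":1,"tx":0,"ty":0,"tz":-0.02,"spin":10.5},{"hand":1,"tx":0,"ty":0,"tz":-0.02,"spin":10.5},{"hand":1,"tx":0,"ty":0,"tz":-0.02,"spin":10.5},{"hand":1,"tx":0,"ty":0,"tz":-0.02,"spin":10.5}]'
python3 -m creep '[{"hand":1,"tx":0,"ty":0,"tz":-0.02,"spin":10.5},{"hand":1,"tx":0,"ty":0,"tz":-0.02,"spin":10.5},{"hand":1,"tx":0,"ty":0,"tz":0,"spin":10.5},{"hand":1,"tx":0,"ty":0,"tz":0,"spin":10.5},{"hand":1,"tx":0,"ty":0,"tz":0,"spin":10.5}]'
```

```text
time: 0.72
tool_pos: [175.5, -494.6, 341.0]
tcp_rot: [-3.141, 0.001, -0.582]
contact_force: [-1.0, -0.8, -0.0]
grip_width: 91.9
finger_force: 0.0
time: 1.35
tool_pos: [175.5, -494.6, 380.3]
tcp_rot: [3.142, 0.001, -1.498]
contact_force: [-0.7, -0.0, -0.6]
grip_width: 91.3
finger_force: 0.0
```

```bash
python3 -m creep '[{"hand":1,"tx":0,"ty":0,"tz":0,"spin":4.5},{"hand":1,"tx":-0.01,"ty":-0.06,"tz":0,"spin":0},{"hand":1,"tx":-0.01,"ty":-0.06,"tz":0,"spin":0},{"hand":1,"tx":-0.01,"ty":-0.06,"tz":0,"spin":0},{"hand":1,"tx":-0.012,"ty":-0.06,"tz":0,"spin":0}]'
python3 -m creep '[{"hand":1,"tx":0,"ty":0,"tz":0,"spin":0}]'
python3 - <<'E'
from plant import get_obs, cams
from h import *
o=get_obs();print(o["tool_pos"],o["tcp_rot"])
c=cams.capture("wrist");np.savez("w1.npz",**c);cv2.imwrite("pics/w1.png",c["color"][:,:,::-1]);print(-c["R"].T@c["t"],c["R"].round(3),c["K"])
E
```

```text
time: 1.98
tool_pos: [417.2, -452.2, 380.3]
tcp_rot: [3.141, 0.0, -1.571]
contact_force: [-0.3, -0.6, 0.3]
grip_width: 91.6
finger_force: 0.0
time: 2.1
tool_pos: [419.2, -450.8, 378.9]
tcp_rot: [3.141, 0.002, -1.565]
contact_force: [-0.5, 0.0, -0.0]
grip_width: 92.3
finger_force: 0.0
[ 419.17440116 -450.81868241  378.90127591] [ 3.14093144e+00  2.48851453e-03 -1.56467025e+00]
[ 419.65139413 -522.70202817  524.00646967] [[-1.    -0.006  0.001]
 [-0.006  0.963  0.268]
 [-0.002  0.268 -0.963]] [[309.64836542   0.         321.02988354]
 [  0.         309.64836542 196.22722978]
 [  0.           0.           1.        ]]
```

View pics/w1.png

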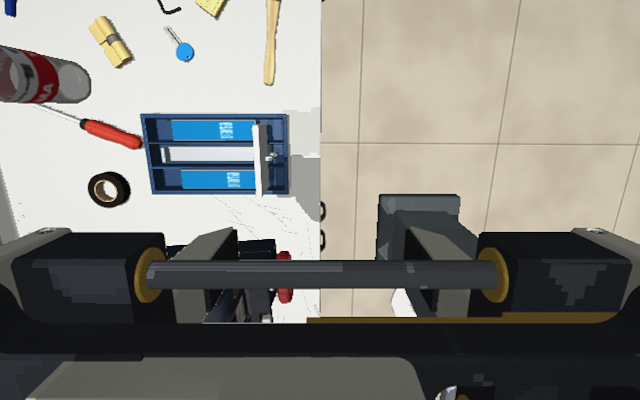

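The wrist view shows the tray at (140-290, 112-195), with the white sign board edge around x=253-270, y=122-195 and the bar along row 155.

Run:
```python
from h import *
c=dict(np.load("w1.npz"));g=c["color"]
for r in (128,140,150,160,170,180,190): print(r,[tuple(map(int,x)) for x in g[r,248:276:2]])
for r in range(112,206,4): print(r, g[r,256:262].mean(1).astype(int))
for k in (200,215,230): print(k,[(r,int(g[r,k].mean())) for r in range(142,166)])
```

```text
128 [(24, 148, 218), (16, 147, 219), (231, 232, 234), (243, 243, 241), (245, 245, 244), (177, 179, 176), (88, 89, 88), (90, 92, 90), (90, 92, 90), (63, 70, 78), (28, 44, 63), (29, 43, 62), (54, 74, 102), (85, 114, 152)]
140 [(75, 98, 109), (74, 98, 109), (75, 91, 99), (250, 248, 246), (244, 244, 242), (215, 215, 212), (88, 89, 88), (90, 93, 90), (90, 93, 89), (82, 86, 88), (19, 30, 48), (22, 32, 50), (21, 32, 48), (39, 55, 76)]
150 [(228, 235, 237), (228, 235, 238), (228, 235, 238), (240, 241, 240), (243, 243, 242), (246, 246, 244), (81, 82, 81), (91, 92, 90), (90, 92, 89), (91, 93, 91), (63, 66, 67), (57, 62, 66), (21, 37, 58), (67, 95, 130)]
160 [(207, 215, 220), (207, 216, 220), (207, 216, 221), (216, 217, 215), (243, 243, 242), (248, 247, 246), (108, 108, 107), (90, 91, 89), (92, 94, 93), (204, 213, 218), (181, 190, 194), (130, 135, 138), (44, 54, 66), (67, 92, 129)]
170 [(165, 166, 170), (165, 165, 171), (165, 166, 171), (188, 194, 197), (246, 245, 243), (244, 244, 242), (200, 202, 198), (89, 91, 89), (90, 92, 89), (91, 93, 90), (70, 80, 94), (26, 40, 59), (27, 41, 61), (48, 70,
[... 1308 characters left out ...]
5), (155, 225), (156, 225), (157, 224), (158, 223), (159, 226), (160, 206), (161, 90), (162, 89), (163, 72), (164, 28), (165, 29)]
215 [(142, 62), (143, 103), (144, 84), (145, 77), (146, 125), (147, 219), (148, 234), (149, 229), (150, 228), (151, 228), (152, 228), (153, 228), (154, 227), (155, 227), (156, 226), (157, 225), (158, 225), (159, 227), (160, 211), (161, 92), (162, 92), (163, 73), (164, 27), (165, 29)]
230 [(142, 62), (143, 104), (144, 91), (145, 92), (146, 122), (147, 219), (148, 236), (149, 231), (150, 231), (151, 231), (152, 230), (153, 230), (154, 229), (155, 229), (156, 228), (157, 226), (158, 226), (159, 229), (160, 211), (161, 77), (162, 96), (163, 77), (164, 26), (165, 29)]
```

Run:
```python
from h import *
c=dict(np.load("w1.npz"));g=c["color"].mean(2)
print([ (r,int(g[r,256])) for r in range(120,130)],[ (r,g[r,254:264].astype(int).tolist()) for r in range(191,200)])
print(plane(c,[[255.5,125.5],[258.6,190.5]],103).round(1))
print("back",plane(c,[[258.9,128.5],[261.5,188.5]],103).round(1),"front",plane(c,[[252.2,128.5],[256.2,190.5]],103).round(1))
for k in (165,200,215,245): print("bar",plane(c,[[k+.5,146.8],[k+.5,161]],17).round(1).tolist())
r=g[154,155:170].astype(int);print(r)
```

```text
[(120, 64), (121, 45), (122, 43), (123, 48), (124, 109), (125, 210), (126, 250), (127, 245), (128, 244), (129, 243)] [(191, [117, 130, 218, 246, 243, 243, 247, 209, 77, 88]), (192, [88, 150, 230, 245, 243, 243, 248, 211, 76, 87]), (193, [88, 172, 238, 244, 243, 243, 247, 210, 74, 88]), (194, [162, 170, 224, 245, 242, 243, 247, 210, 78, 136]), (195, [245, 224, 223, 244, 243, 243, 247, 206, 113, 215]), (196, [238, 225, 227, 243, 243, 241, 243, 209, 169, 234]), (197, [236, 237, 239, 240, 242, 232, 232, 225, 220, 239]), (198, [236, 237, 236, 236, 236, 237, 237, 237, 238, 237]), (199, [237, 236, 236, 236, 236, 237, 237, 236, 237, 236])]
[[ 506.2 -502.3  103. ]
 [ 506.3 -413.2  103. ]]
back [[ 501.8 -498.4  103. ]
 [ 502.1 -416.1  103. ]] front [[ 510.8 -498.4  103. ]
 [ 509.7 -413.2  103. ]]
bar [[671.9, -463.4, 17.0], [674.9, -440.1, 17.0]]
bar [[615.0, -463.7, 17.0], [617.3, -440.5, 17.0]]
bar [[590.6, -463.9, 17.0], [592.6, -440.6, 17.0]]
bar [[541.8, -464.2, 17.0], [543.2, -440.9, 17.0]]
[ 24  26  27  25  22  21 155 232 223 150  76  64  65  63  82]
```

```bash
python3 -m creep '[{"hand":1,"tx":0.001,"ty":-0.0435,"tz":0.03,"spin":0.2},{"hand":1,"tx":0,"ty":-0.0435,"tz":0.05,"spin":0},{"hand":1,"tx":0,"ty":0,"tz":0.06,"spin":0},{"hand":1,"tx":0,"ty":0,"tz":0.04,"spin":0},{"hand":1,"tx":0,"ty":0,"tz":0,"spin":0}]'
```

```text
time: 2.78
tool_pos: [497.5, -453.3, 200.1]
tcp_rot: [3.136, 0.006, -1.575]
contact_force: [0.6, -0.3, 0.8]
grip_width: 91.9
finger_force: 0.0
```

```bash
python3 -m creep '[{"hand":1,"tx":0,"ty":-0.008,"tz":0.05,"spin":0},{"hand":1,"tx":0,"ty":0,"tz":0,"spin":0},{"hand":1,"tx":0,"ty":0,"tz":0,"spin":0}]'
```

```text
time: 3.15
tool_pos: [508.2, -455.2, 156.8]
tcp_rot: [-3.139, -0.003, -1.574]
contact_force: [0.3, 0.3, 0.9]
grip_width: 92.1
finger_force: 0.0
```

```bash
python3 -m creep '[{"hand":1,"tx":-0.002,"ty":0,"tz":0.03,"spin":0},{"hand":1,"tx":0,"ty":0,"tz":0.0,"spin":0}]'; python3 -m creep '[{"hand":1,"tx":0,"ty":0,"tz":0,"spin":0}]'
python3 - <<'E'
from plant import get_obs
for i in range(3): print(get_obs()["tool_pos"])
E
```

```text
time: 3.4
tool_pos: [507.5, -451.8, 124.3]
tcp_rot: [3.141, 0.0, -1.574]
contact_force: [-0.1, -0.2, 0.5]
grip_width: 91.9
finger_force: 0.0
time: 3.52
tool_pos: [508.6, -452.8, 126.2]
tcp_rot: [-3.139, -0.003, -1.574]
contact_force: [-1.4, 0.2, 0.8]
grip_width: 91.7
finger_force: 0.0
[ 508.579932   -452.81404193  126.19774313]
[ 508.579932   -452.81404193  126.19774313]
[ 508.579932   -452.81404193  126.19774313]
```

```bash
python3 -m creep '[{"hand":1,"tx":0,"ty":0.0015,"tz":0.036,"spin":0},{"hand":1,"tx":0,"ty":0,"tz":0,"spin":0},{"hand":0,"tx":0,"ty":0,"tz":0,"spin":0},{"hand":0,"tx":0,"ty":0,"tz":0,"spin":0},{"hand":0,"tx":0,"ty":0,"tz":0,"spin":0}]';python3 -m creep '[{"hand":0,"tx":0,"ty":0,"tz":0,"spin":0},{"hand":0,"tx":0,"ty":0,"tz":0,"spin":0},{"hand":0,"tx":0,"ty":0,"tz":0,"spin":0}]'
```

```text
time: 4.15
tool_pos: [506.9, -452.2, 88.8]
tcp_rot: [-3.14, -0.001, -1.574]
contact_force: [0.7, -0.6, 0.3]
grip_width: 66.6
finger_force: 0.0
time: 4.53
tool_pos: [506.5, -451.8, 87.5]
tcp_rot: [3.142, 0.0, -1.574]
contact_force: [0.3, 0.1, -0.7]
grip_width: 36.4
finger_force: 0.0
```

```bash
python3 -m creep '[{"hand":0,"tx":0,"ty":0,"tz":0,"spin":0},{"hand":0,"tx":0,"ty":0,"tz":0,"spin":0},{"hand":0,"tx":0,"ty":0,"tz":0,"spin":0},{"hand":0,"tx":0,"ty":0,"tz":0,"spin":0},{"hand":0,"tx":0,"ty":0,"tz":-0.02,"spin":0}]';python3 -m creep '[{"hand":0,"tx":0,"ty":0,"tz":-0.04,"spin":0},{"hand":0,"tx":0,"ty":0,"tz":-0.06,"spin":0},{"hand":0,"tx":0,"ty":0,"tz":-0.06,"spin":0},{"hand":0,"tx":0,"ty":0,"tz":-0.06,"spin":0},{"hand":0,"tx":0,"ty":0,"tz":-0.06,"spin":0}]';python3 -m creep '[{"hand":0,"tx":0,"ty":0,"tz":-0.06,"spin":0},{"hand":0,"tx":0,"ty":0,"tz":-0.05,"spin":0},{"hand":0,"tx":0,"ty":0,"tz":0,"spin":0}]'
```

```text
time: 5.15
tool_pos: [505.3, -450.6, 105.3]
tcp_rot: [3.138, 0.004, -1.574]
contact_force: [0.5, -0.6, -2.8]
grip_width: 8.1
finger_force: 30.0
time: 5.78
tool_pos: [506.0, -451.4, 388.9]
tcp_rot: [3.141, 0.001, -1.574]
contact_force: [1.5, -0.9, -3.1]
grip_width: 7.6
finger_force: 30.0
time: 6.15
tool_pos: [508.0, -453.9, 486.4]
tcp_rot: [-3.136, -0.007, -1.574]
contact_force: [0.6, -0.5, -3.8]
grip_width: 8.2
finger_force: 30.0
```

Run:
```python
from h import *
t=dict(np.load("top0.npz"));g=t["color"].astype(int)
for k in (190,205,220,235): print(k,[(r,g[r,k].tolist()) for r in range(246,276,3)])
print(plane(t,[[220,255],[220,262],[180,230],[163,242]],0).round())
```

```text
190 [(246, [188, 191, 189]), (249, [188, 191, 189]), (252, [188, 191, 189]), (255, [188, 191, 189]), (258, [188, 191, 189]), (261, [170, 173, 170]), (264, [72, 74, 73]), (267, [115, 113, 105]), (270, [152, 148, 135]), (273, [153, 148, 136])]
205 [(246, [188, 191, 190]), (249, [188, 191, 189]), (252, [188, 191, 189]), (255, [188, 191, 189]), (258, [188, 191, 189]), (261, [128, 131, 128]), (264, [73, 75, 74]), (267, [132, 130, 120]), (270, [152, 148, 135]), (273, [152, 148, 135])]
220 [(246, [189, 192, 190]), (249, [188, 191, 190]), (252, [188, 191, 189]), (255, [188, 191, 189]), (258, [188, 191, 190]), (261, [108, 110, 108]), (264, [73, 74, 73]), (267, [141, 137, 125]), (270, [149, 145, 131]), (273, [149, 144, 132])]
235 [(246, [189, 192, 190]), (249, [189, 192, 190]), (252, [188, 191, 189]), (255, [189, 192, 190]), (258, [190, 193, 190]), (261, [97, 99, 97]), (264, [73, 74, 73]), (267, [139, 135, 123]), (270, [145, 141, 127]), (273, [147, 142, 129])]
[[439. 304.   0.]
 [415. 303.   0.]
 [531. 446.   0.]
 [490. 505.   0.]]
```

```bash
R='x'; python3 -m creep '[{"hand":0,"tx":0,"ty":0,"tz":0,"spin":-10.2},{"hand":0,"tx":0,"ty":0,"tz":0,"spin":-10.2},{"hand":0,"tx":0,"ty":0,"tz":0,"spin":-10.2},{"hand":0,"tx":0,"ty":0,"tz":0,"spin":-10.2},{"hand":0,"tx":0,"ty":0,"tz":0,"spin":-10.2}]'
python3 -m creep '[{"hand":0,"tx":0,"ty":0,"tz":0,"spin":-10.2},{"hand":0,"tx":0,"ty":0,"tz":0,"spin":-10.2},{"hand":0,"tx":0,"ty":0,"tz":0,"spin":-10.2},{"hand":0,"tx":0,"ty":0,"tz":0,"spin":-10.2},{"hand":0,"tx":0,"ty":0,"tz":0,"spin":-10.2}]'
python3 -m creep '[{"hand":0,"tx":0,"ty":0,"tz":0,"spin":-10.2},{"hand":0,"tx":0,"ty":0,"tz":0,"spin":-10.2},{"hand":0,"tx":0,"ty":0,"tz":0,"spin":-10.2},{"hand":0,"tx":0,"ty":0,"tz":0,"spin":-10.2},{"hand":0,"tx":0,"ty":0,"tz":0,"spin":-10.2}]'
python3 -m creep '[{"hand":0,"tx":0,"ty":0,"tz":0,"spin":-10.2},{"hand":0,"tx":0,"ty":0,"tz":0,"spin":-10.2},{"hand":0,"tx":0,"ty":0,"tz":0,"spin":-10.2},{"hand":0,"tx":0,"ty":0,"tz":0,"spin":-10.2},{"hand":0,"tx":0,"ty":0,"tz":0,"spin":-10.2}]'
python3 -m creep '[{"hand":0,"tx":0,"ty":0,"tz":0,"spin":-10.2},{"hand":0,"tx":0,"ty":0,"tz":0,"spin":-10.2},{"hand":0,"tx":0,"ty":0,"tz":0,"spin":0}]'
```

```text
time: 6.78
tool_pos: [507.4, -453.1, 480.4]
tcp_rot: [-3.141, 0.006, -0.678]
contact_force: [-0.9, -0.5, -3.4]
grip_width: 8.0
finger_force: 30.0
time: 7.4
tool_pos: [507.5, -453.1, 480.5]
tcp_rot: [-3.137, 0.003, 0.212]
contact_force: [0.0, 0.3, -2.8]
grip_width: 7.7
finger_force: 30.0
time: 8.02
tool_pos: [507.5, -453.1, 480.5]
tcp_rot: [-3.137, -0.002, 1.102]
contact_force: [0.2, -0.6, -2.9]
grip_width: 7.6
finger_force: 30.0
time: 8.65
tool_pos: [507.5, -453.0, 480.4]
tcp_rot: [-3.14, -0.006, 1.993]
contact_force: [0.0, -0.3, -2.4]
grip_width: 7.7
finger_force: 30.0
time: 9.02
tool_pos: [507.4, -453.0, 481.1]
tcp_rot: [3.141, -0.005, 2.341]
contact_force: [0.8, -0.6, -3.2]
grip_width: 7.7
finger_force: 30.0
```

```bash
python3 -m creep '[{"hand":0,"tx":0.038,"ty":0.041,"tz":0,"spin":0},{"hand":0,"tx":0.038,"ty":0.041,"tz":0,"spin":0},{"hand":0,"tx":0.038,"ty":0.041,"tz":0,"spin":0},{"hand":0,"tx":0.038,"ty":0.041,"tz":0,"spin":0},{"hand":0,"tx":0.038,"ty":0.041,"tz":0,"spin":0}]'
python3 -m creep '[{"hand":0,"tx":0.038,"ty":0.041,"tz":0,"spin":0},{"hand":0,"tx":0.038,"ty":0.041,"tz":0,"spin":0},{"hand":0,"tx":0.038,"ty":0.041,"tz":0,"spin":0},{"hand":0,"tx":0.038,"ty":0.041,"tz":0,"spin":0},{"hand":0,"tx":0.038,"ty":0.041,"tz":0,"spin":0}]'
python3 -m creep '[{"hand":0,"tx":0.038,"ty":0.041,"tz":0,"spin":0},{"hand":0,"tx":0.038,"ty":0.041,"tz":0,"spin":0},{"hand":0,"tx":0.038,"ty":0.041,"tz":0,"spin":0},{"hand":0,"tx":0.038,"ty":0.041,"tz":0,"spin":0},{"hand":0,"tx":0,"ty":0,"tz":0,"spin":0}]'
python3 - <<'E'
from plant import cams
from h import *
for n in ("scene","top","wrist"):
    c=cams.capture(n);np.savez(n[0]+"2.npz",**c);
    if n=="wrist": cv2.imwrite("pics/w2.png",c["color"][:,:,::-1])
E
```

```text
time: 9.65
tool_pos: [521.0, -174.6, 482.3]
tcp_rot: [-3.141, -0.002, 2.338]
contact_force: [0.3, 0.7, -2.3]
grip_width: 7.7
finger_force: 30.0
time: 10.28
tool_pos: [535.4, 104.1, 482.1]
tcp_rot: [-3.14, -0.001, 2.338]
contact_force: [0.6, -0.2, -2.5]
grip_width: 7.9
finger_force: 30.0
time: 10.9
tool_pos: [547.2, 329.6, 479.5]
tcp_rot: [-3.136, -0.002, 2.344]
contact_force: [1.6, -2.5, -4.3]
grip_width: 7.5
finger_force: 30.0
```

View pics/w2.png

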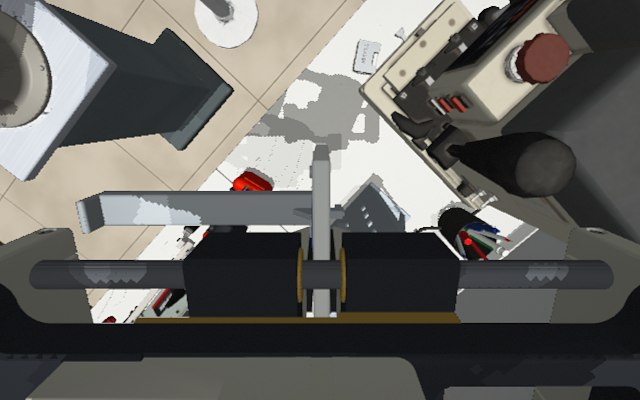

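The wrist view shows the hanger held level, with the lip at left (90,215) and the sign along column 322. The coffee machine is at upper right, with its base edge running from (365,90) to (480,205).

Run:
```python
from h import *
c=dict(np.load("w2.npz"))
for z in (0,60,150): print(z,plane(c,[[362,92],[483,208]],z).round().tolist())
for z in (150,250,350): print(z,plane(c,[[455,140],[555,165],[510,60]],z).round().tolist())
# panel top edge from wrist, approx corners
t=dict(np.load("t2.npz"));a=t["color"][130:200,180:270]
cv2.imwrite("pics/p2.png",cv2.resize(a,None,fx=7,fy=7,interpolation=cv2.INTER_CUBIC)[:,:,::-1])
```

```text
0 [[529.0, 456.0, 0.0], [881.0, 473.0, 0.0]]
60 [[526.0, 449.0, 60.0], [844.0, 464.0, 60.0]]
150 [[521.0, 437.0, 150.0], [789.0, 450.0, 150.0]]
150 [[673.0, 488.0, 150.0], [814.0, 571.0, 150.0], [641.0, 614.0, 150.0]]
250 [[636.0, 465.0, 250.0], [748.0, 530.0, 250.0], [611.0, 564.0, 250.0]]
350 [[600.0, 441.0, 350.0], [681.0, 490.0, 350.0], [581.0, 515.0, 350.0]]
```

View pics/p2.png

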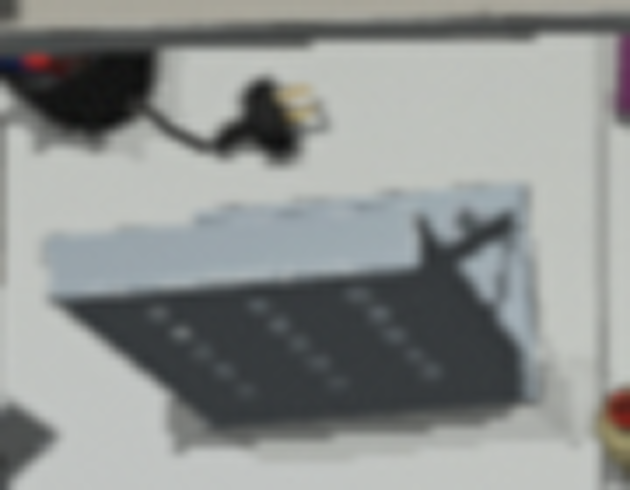

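The top crop shows the panel face with its top front edge running from (50,297) to (425,268) and the three slot columns. The machine is more than 440 mm out in y, so the put-down spot is clear and I'll lower.

```bash
python3 -m creep '[{"hand":0,"tx":-0.004,"ty":0.004,"tz":0.05,"spin":0},{"hand":0,"tx":0,"ty":0,"tz":0.06,"spin":0},{"hand":0,"tx":0,"ty":0,"tz":0.06,"spin":0},{"hand":0,"tx":0,"ty":0,"tz":0.06,"spin":0},{"hand":0,"tx":0,"ty":0,"tz":0.06,"spin":0}]'
python3 -m creep '[{"hand":0,"tx":0,"ty":0,"tz":0.05,"spin":0},{"hand":0,"tx":0,"ty":0,"tz":0.02,"spin":0},{"hand":0,"tx":0,"ty":0,"tz":0,"spin":0},{"hand":0,"tx":0,"ty":0,"tz":0,"spin":0}]'
```

```text
time: 11.68
tool_pos: [553.4, 323.2, 192.9]
tcp_rot: [3.141, 0.002, 2.339]
contact_force: [1.3, 0.4, -3.9]
grip_width: 7.7
finger_force: 30.0
time: 12.18
tool_pos: [554.7, 324.6, 125.8]
tcp_rot: [3.139, 0.002, 2.341]
contact_force: [-0.2, 0.7, -3.0]
grip_width: 7.7
finger_force: 30.0
```

```bash
python3 -m creep '[{"hand":0,"tx":0,"ty":0,"tz":0.03,"spin":0},{"hand":0,"tx":0,"ty":0,"tz":0.005,"spin":0},{"hand":0,"tx":0,"ty":0,"tz":0,"spin":0}]'
python3 -m creep '[{"hand":0,"tx":0,"ty":0,"tz":0.003,"spin":0},{"hand":0,"tx":0,"ty":0,"tz":0,"spin":0}]'
```

```text
time: 12.55
tool_pos: [554.3, 325.2, 90.1]
tcp_rot: [3.14, 0.002, 2.342]
contact_force: [-0.7, 0.7, -2.8]
grip_width: 7.7
finger_force: 30.0
time: 12.8
tool_pos: [554.1, 325.3, 86.6]
tcp_rot: [3.141, 0.002, 2.343]
contact_force: [-0.1, 0.3, -3.2]
grip_width: 8.0
finger_force: 30.0
```

```bash
python3 -m creep '[{"hand":0,"tx":0,"ty":0,"tz":0.002,"spin":0},{"hand":0,"tx":0,"ty":0,"tz":0,"spin":0}]'
python3 -m creep '[{"hand":0,"tx":0,"ty":0,"tz":0.001,"spin":0},{"hand":0,"tx":0,"ty":0,"tz":0,"spin":0}]'
```

```text
time: 13.05
tool_pos: [554.2, 325.4, 84.5]
tcp_rot: [3.14, 0.002, 2.343]
contact_force: [0.9, 0.1, 1.4]
grip_width: 7.9
finger_force: 30.0
time: 13.3
tool_pos: [554.3, 325.4, 84.5]
tcp_rot: [3.14, 0.002, 2.343]
contact_force: [-2.2, -0.4, 7.9]
grip_width: 7.8
finger_force: 30.0
```

```bash
python3 -m creep '[{"hand":0.45,"tx":0,"ty":0,"tz":-0.0005,"spin":0},{"hand":0.45,"tx":0,"ty":0,"tz":0,"spin":0},{"hand":0.45,"tx":0,"ty":0,"tz":0,"spin":0},{"hand":0.45,"tx":0,"ty":0,"tz":0,"spin":0},{"hand":0.45,"tx":0,"ty":0,"tz":-0.03,"spin":0}]'
python3 -m creep '[{"hand":1,"tx":0,"ty":0,"tz":-0.05,"spin":0},{"hand":1,"tx":0,"ty":0,"tz":-0.06,"spin":0},{"hand":1,"tx":0,"ty":0,"tz":-0.04,"spin":0},{"hand":1,"tx":0.02,"ty":-0.04,"tz":0,"spin":0},{"hand":1,"tx":0.02,"ty":-0.04,"tz":0,"spin":0}]'
python3 -m creep '[{"hand":1,"tx":0,"ty":0,"tz":0,"spin":0}]'
python3 - <<'E'
from plant import cams
from h import *
c=cams.capture("wrist");np.savez("w3.npz",**c);cv2.imwrite("pics/w3.png",c["color"][:,:,::-1])
E
```

```text
time: 13.92
tool_pos: [552.3, 324.5, 111.2]
tcp_rot: [-3.136, -0.001, 2.343]
contact_force: [0.2, 0.8, 0.5]
grip_width: 41.2
finger_force: 0.0
time: 14.55
tool_pos: [467.6, 297.8, 263.6]
tcp_rot: [3.141, 0.001, 2.342]
contact_force: [0.7, -0.4, 0.2]
grip_width: 86.9
finger_force: 0.0
time: 14.68
tool_pos: [465.7, 297.5, 263.7]
tcp_rot: [-3.14, 0.001, 2.344]
contact_force: [0.5, 0.8, -0.5]
grip_width: 91.1
finger_force: 0.0
```

View pics/w3.png

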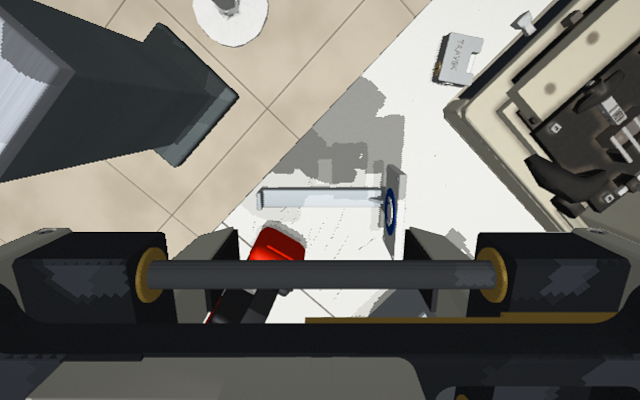

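The wrist view shows the hanger standing on the worktop, with the bar from (258,198) to (382,198) and the sign at column 390. I'll measure the bar edges next.

Run:
```python
from h import *
c=dict(np.load("w3.npz"));g=c["color"].mean(2)
for k in (280,300,320,340,360): print(k,g[182:216,k].astype(int).tolist())
print(g[198,250:275].astype(int).tolist(),g[198,370:396].astype(int).tolist())
```

```text
280 [222, 222, 221, 223, 209, 113, 68, 99, 172, 214, 214, 212, 212, 211, 210, 209, 210, 209, 208, 207, 207, 204, 204, 202, 185, 182, 224, 222, 214, 192, 223, 221, 220, 221]
300 [221, 221, 222, 224, 209, 112, 69, 99, 171, 212, 214, 211, 210, 210, 209, 209, 208, 208, 208, 206, 205, 205, 205, 200, 190, 198, 225, 234, 230, 222, 227, 222, 228, 222]
320 [242, 235, 220, 217, 174, 115, 70, 100, 169, 212, 214, 211, 215, 225, 231, 229, 229, 228, 228, 228, 227, 227, 226, 224, 217, 227, 239, 238, 237, 237, 238, 238, 238, 238]
340 [160, 227, 223, 224, 208, 112, 68, 100, 168, 210, 213, 211, 209, 209, 208, 207, 210, 222, 228, 228, 227, 227, 226, 224, 218, 227, 240, 238, 237, 238, 237, 237, 239, 239]
360 [221, 221, 221, 224, 209, 112, 69, 100, 167, 208, 213, 210, 209, 209, 208, 207, 206, 213, 229, 227, 227, 226, 225, 224, 219, 226, 238, 237, 238, 238, 238, 237, 237, 236]
[221, 221, 222, 221, 220, 222, 206, 187, 205, 200, 141, 66, 65, 112, 182, 212, 209, 209, 209, 209, 209, 209, 209, 209, 209] [121, 108, 100, 93, 80, 73, 70, 71, 75, 76, 77, 76, 70, 67, 62, 45, 25, 34, 75, 103, 90, 50, 25, 35, 66, 84]
```

Run:
```python
from h import *
c=dict(np.load("w3.npz"))
a=plane(c,[[280.5,190.2],[360.5,190.2]],14);b=plane(c,[[280.5,207],[360.5,207.2]],14)
print(a,b,np.linalg.norm(a-b,axis=1)); m=(a+b)/2; d=m[1]-m[0]; print("mid",m,"yaw",np.degrees(np.arctan2(d[1],d[0])))
print("lip top outer/inner",plane(c,[[256.5,198],[260.3,198]],30))
u=d/np.linalg.norm(d); s=np.array([554.3,325.4,0]); print("offset of pinch point from bar line",np.cross(u,s-m[0])[2])
```

```text
[[447.70558485 239.08998459  14.        ]
 [523.05279197 312.63191095  14.        ]] [[463.30143132 221.94756601  14.        ]
 [539.98338252 296.41171654  14.        ]] [23.17526573 23.44652645]
mid [[455.50350809 230.5187753   14.        ]
 [531.51808725 304.52181375  14.        ]] yaw 44.23178431805087
lip top outer/inner [[431.4629374  214.63054885  30.        ]
 [434.9224553  218.00739748  30.        ]]
offset of pinch point from bar line -0.9320961310701676
```

```bash
python3 -m creep '[{"hand":1,"tx":0,"ty":0,"tz":-0.03,"spin":10.5},{"hand":1,"tx":0,"ty":0,"tz":-0.03,"spin":10.5},{"hand":1,"tx":0,"ty":0,"tz":-0.03,"spin":10.5},{"hand":1,"tx":0,"ty":0,"tz":0,"spin":10.5},{"hand":1,"tx":0,"ty":0,"tz":0,"spin":10.5}]'
python3 -m creep '[{"hand":1,"tx":0,"ty":0,"tz":0,"spin":10.5},{"hand":1,"tx":0,"ty":0,"tz":0,"spin":10.5},{"hand":1,"tx":0,"ty":0,"tz":0,"spin":10.5},{"hand":1,"tx":0,"ty":0,"tz":0,"spin":10.5},{"hand":1,"tx":0,"ty":0,"tz":0,"spin":10.5}]'
python3 -m creep '[{"hand":1,"tx":0,"ty":0,"tz":0,"spin":10.5},{"hand":1,"tx":0,"ty":0,"tz":0,"spin":10.5},{"hand":1,"tx":0.04,"ty":0.02,"tz":0,"spin":5.5},{"hand":1,"tx":0.05,"ty":0.02,"tz":0,"spin":0},{"hand":1,"tx":0,"ty":0,"tz":0,"spin":0}]'
python3 - <<'E'
from plant import cams
from h import *
c=cams.capture("wrist");np.savez("w4.npz",**c);cv2.imwrite("pics/w4.png",c["color"][:,:,::-1]);print(-c["R"].T@c["t"])
E
```

```text
time: 15.35
tool_pos: [469.7, 298.6, 353.7]
tcp_rot: [3.139, -0.0, 1.42]
contact_force: [0.6, -0.2, 0.1]
grip_width: 91.8
finger_force: 0.0
time: 15.98
tool_pos: [469.7, 298.6, 353.3]
tcp_rot: [3.14, -0.001, 0.504]
contact_force: [0.6, 0.3, -0.5]
grip_width: 92.0
finger_force: 0.0
time: 16.6
tool_pos: [565.5, 264.9, 351.2]
tcp_rot: [3.14, 0.0, 0.044]
contact_force: [-0.5, 0.8, -0.2]
grip_width: 92.0
finger_force: 0.0
[636.8230136  268.13752415 496.45404246]
```

View pics/w4.png

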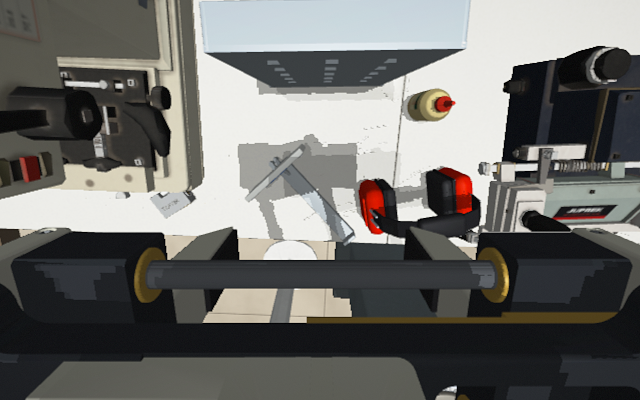

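The wrist view shows the panel's top front edge from about (203,53) to (469,47). All three slot columns are below it, with the ear defenders at (415,210) and the bottle at (430,105).

Run:
```python
from h import *
c=dict(np.load("w4.npz"));g=cv2.cvtColor(c["color"],cv2.COLOR_RGB2GRAY).astype(float)
cols=np.arange(215,460,5);rows=[]
for k in cols:
    p=g[35:70,k]; d=np.diff(p); i=np.argmin(d); w=-np.clip(d[max(0,i-2):i+3],None,0); rows.append(35+(np.arange(max(0,i-2),i+3)*w).sum()/w.sum()+1)
rows=np.array(rows);f=np.polyfit(cols+.5,rows,1);print(f,np.abs(np.polyval(f,cols+.5)-rows).max())
for r in (30,40,46): print(r,g[r,196:212].astype(int).tolist(),g[r,460:476].astype(int).tolist())
# slots mask: lighter blobs on dark face
m=((g>105)*255).astype(np.uint8); roi=np.zeros_like(m); roi[53:90,230:430]=1
n,l,st,ce=cv2.connectedComponentsWithStats(m*roi)
for s,q in zip(st[1:],ce[1:]): print(s.tolist(),q.round(1).tolist())
print(g[75,255:420:3].astype(int).tolist())
```

```text
[-1.49131149e-02  5.56932456e+01] 0.14572211969863247
30 [240, 236, 235, 236, 237, 221, 192, 204, 211, 219, 217, 211, 211, 212, 213, 212] [213, 212, 213, 219, 222, 216, 198, 202, 227, 233, 233, 232, 232, 232, 232, 232]
40 [241, 237, 236, 236, 237, 238, 226, 203, 206, 216, 224, 222, 212, 213, 212, 213] [214, 213, 221, 224, 213, 200, 201, 226, 234, 234, 235, 234, 234, 234, 234, 233]
46 [192, 242, 238, 237, 237, 236, 232, 221, 219, 223, 223, 225, 218, 215, 215, 215] [217, 223, 231, 232, 226, 219, 223, 232, 234, 234, 234, 233, 233, 232, 232, 233]
[385, 59, 11, 4, 29] [390.6, 60.3]
[268, 61, 11, 3, 30] [272.5, 62.1]
[326, 60, 12, 4, 44] [331.5, 61.4]
[230, 64, 200, 26, 1679] [337.3, 82.1]
[377, 67, 8, 2, 14] [380.9, 67.6]
[275, 68, 9, 3, 24] [279.2, 69.0]
[325, 68, 11, 2, 20] [330.0, 68.4]
[325, 73, 8, 2, 16] [328.5, 73.5]
[370, 73, 7, 2, 8] [372.6, 73.1]
[281, 74, 8, 2, 16] [284.5, 74.5]
[365, 77, 6, 1, 6] [367.5, 77.0]
[286, 78, 6, 2, 9] [288.0, 78.3]
[325, 78, 7, 1, 7] [328.0, 78.0]
[325, 81, 6, 1, 6] [327.5, 81.0]
[361, 81, 2, 1, 2] [361.5, 81.0]
[364, 81, 2, 1, 2] [364.5, 81.0]
[289, 82, 6, 1, 6] [291.5, 82.0]
[62, 63, 63, 62, 64, 63, 62, 63, 61, 107, 107, 108, 63, 62, 63, 63, 63, 64, 63, 64, 62, 63, 63, 72, 81, 80, 78, 63, 64, 63, 63, 62, 62, 64, 63, 63, 63, 59, 58, 60, 59, 62, 62, 62, 62, 64, 63, 63, 58, 93, 154, 240, 237, 236, 236]
```

Run:
```python
from h import *
c=dict(np.load("w4.npz"))
f=lambda k:[k,55.693-.014913*k]
P=plane(c,[f(204),f(336),f(468)],290);print("edge",P.round(1),np.linalg.norm(P[2]-P[0]))
y=(P[0]-P[2])/np.linalg.norm(P[0]-P[2]); n=np.array([y[1],-y[0],0]); print("yaw deg",np.degrees(np.arctan2(n[1],n[0])))
o=-c["R"].T@c["t"]
for uv in ([273.5,62.6],[332,62],[390.5,61],[279.5,69.5],[330.5,69],[381,68],[285,75],[329,74],[373.5,74]):
    d=np.array([*uv,1])@np.linalg.inv(c["K"]).T@c["R"]; X=o+d*(((P[1]-o)@n)/(d@n)); print(uv,X.round(1),"along",((X-P[2])@y).round(1))
```

```text
edge [[668.  341.  290. ]
 [672.7 260.2 290. ]
 [677.4 179.6 290. ]] 161.6434797236274
yaw deg 3.322461670872534
[273.5, 62.6] [670.1 304.9 245.8] along 125.5
[332, 62] [672.6 261.1 244.5] along 81.6
[390.5, 61] [675.2 217.2 245.1] along 37.6
[279.5, 69.5] [670.1 305.5 205.6] along 126.1
[330.5, 69] [672.6 260.9 203.9] along 81.4
[381, 68] [675.2 216.9 205.6] along 37.3
[285, 75] [670.1 305.5 162.4] along 126.1
[329, 74] [672.6 261.2 165.5] along 81.8
[373.5, 74] [675.3 215.9 159.6] along 36.3
```

```bash
python3 -m creep '[{"hand":1,"tx":0,"ty":0,"tz":0,"spin":-10.4},{"hand":1,"tx":0,"ty":0,"tz":0,"spin":-10.4},{"hand":1,"tx":0,"ty":0,"tz":0,"spin":-10.4},{"hand":1,"tx":0,"ty":0,"tz":0,"spin":-10.5},{"hand":1,"tx":-0.021,"ty":-0.0515,"tz":0,"spin":0}]'
python3 -m creep '[{"hand":1,"tx":0,"ty":0,"tz":0.05,"spin":0},{"hand":1,"tx":0,"ty":0,"tz":0.06,"spin":0},{"hand":1,"tx":0,"ty":0,"tz":0.05,"spin":0},{"hand":1,"tx":0,"ty":0,"tz":0.02,"spin":0},{"hand":1,"tx":0,"ty":0,"tz":0,"spin":0}]'
```

```text
time: 17.27
tool_pos: [511.8, 288.4, 352.2]
tcp_rot: [3.14, 0.0, 0.775]
contact_force: [-0.8, 1.4, 0.3]
grip_width: 91.7
finger_force: 0.0
time: 17.9
tool_pos: [509.8, 288.9, 172.3]
tcp_rot: [-3.141, 0.003, 0.776]
contact_force: [0.0, 0.4, 0.8]
grip_width: 91.6
finger_force: 0.0
```

```bash
python3 -m creep '[{"hand":1,"tx":0.002,"ty":0.0045,"tz":0,"spin":0},{"hand":1,"tx":0,"ty":0,"tz":0.05,"spin":0},{"hand":1,"tx":0,"ty":0,"tz":0.05,"spin":0},{"hand":1,"tx":0,"ty":0,"tz":0.03,"spin":0},{"hand":1,"tx":0,"ty":0,"tz":0,"spin":0}]'
python3 -m creep '[{"hand":1,"tx":0,"ty":0,"tz":0,"spin":0}]'
```

```text
time: 18.52
tool_pos: [515.3, 286.4, 42.8]
tcp_rot: [3.141, 0.002, 0.775]
contact_force: [0.5, 0.5, -0.9]
grip_width: 92.2
finger_force: 0.0
time: 18.65
tool_pos: [517.2, 287.2, 45.7]
tcp_rot: [3.139, -0.004, 0.775]
contact_force: [-0.9, 0.1, -0.2]
grip_width: 91.9
finger_force: 0.0
```

```bash
python3 -m creep '[{"hand":1,"tx":0,"ty":-0.001,"tz":0.026,"spin":0},{"hand":1,"tx":0,"ty":0,"tz":0,"spin":0},{"hand":0,"tx":0,"ty":0,"tz":0,"spin":0},{"hand":0,"tx":0,"ty":0,"tz":0,"spin":0},{"hand":0,"tx":0,"ty":0,"tz":0,"spin":0}]'
python3 -m creep '[{"hand":0,"tx":0,"ty":0,"tz":0,"spin":0},{"hand":0,"tx":0,"ty":0,"tz":0,"spin":0},{"hand":0,"tx":0,"ty":0,"tz":0,"spin":0},{"hand":0,"tx":0,"ty":0,"tz":0,"spin":0},{"hand":0,"tx":0,"ty":0,"tz":0,"spin":0}]'
python3 -m creep '[{"hand":0,"tx":0,"ty":0,"tz":0,"spin":0},{"hand":0,"tx":0,"ty":0,"tz":0,"spin":0},{"hand":0,"tx":0,"ty":0,"tz":0,"spin":0}]'
```

```text
time: 19.27
tool_pos: [515.3, 287.5, 18.2]
tcp_rot: [3.14, -0.001, 0.775]
contact_force: [-0.1, 0.4, 0.5]
grip_width: 66.5
finger_force: 0.0
time: 19.9
tool_pos: [514.7, 287.4, 17.4]
tcp_rot: [3.141, 0.0, 0.775]
contact_force: [-1.0, 1.1, -1.0]
grip_width: 23.8
finger_force: 30.0
time: 20.27
tool_pos: [514.7, 287.4, 17.4]
tcp_rot: [3.141, 0.0, 0.775]
contact_force: [-1.2, 1.1, -0.5]
grip_width: 23.7
finger_force: 30.0
```

```bash
python3 -m creep '[{"hand":0,"tx":0,"ty":0,"tz":-0.02,"spin":0},{"hand":0,"tx":0,"ty":0,"tz":-0.05,"spin":0},{"hand":0,"tx":0,"ty":0,"tz":-0.06,"spin":0},{"hand":0,"tx":0,"ty":0,"tz":-0.06,"spin":0},{"hand":0,"tx":0,"ty":0,"tz":0,"spin":10.3}]'
python3 -m creep '[{"hand":0,"tx":0,"ty":0,"tz":0,"spin":10.3},{"hand":0,"tx":0,"ty":0,"tz":0,"spin":10.3},{"hand":0,"tx":0,"ty":0,"tz":0,"spin":10.2},{"hand":0,"tx":0.036,"ty":0.0355,"tz":0,"spin":0},{"hand":0,"tx":0,"ty":0,"tz":0,"spin":0}]'
python3 -m creep '[{"hand":0,"tx":0,"ty":0,"tz":0,"spin":0},{"hand":0,"tx":0,"ty":0,"tz":0,"spin":0}]'
```

```text
time: 20.9
tool_pos: [517.0, 288.2, 213.0]
tcp_rot: [3.138, -0.011, 0.592]
contact_force: [0.3, -1.2, -3.2]
grip_width: 23.8
finger_force: 30.0
time: 21.52
tool_pos: [554.6, 251.6, 206.7]
tcp_rot: [3.139, -0.001, 0.055]
contact_force: [-0.5, -0.2, -3.1]
grip_width: 23.2
finger_force: 30.0
time: 21.78
tool_pos: [552.0, 254.6, 207.3]
tcp_rot: [3.141, -0.0, 0.059]
contact_force: [-0.3, -0.4, -3.4]
grip_width: 23.5
finger_force: 30.0
```

Run:
```python
from plant import cams,get_obs
from h import *
c=cams.capture("wrist");np.savez("w5.npz",**c);cv2.imwrite("pics/w5.png",c["color"][:,:,::-1]);print(get_obs()["tool_pos"])
g=c["color"].astype(int)
m=((g.min(2)>150)*255).astype(np.uint8);m[230:]=0
for k in range(60,600,45): print(k,[(int(r)) for r in np.where(np.abs(np.diff(g[:230,k].mean(1)))>30)[0]][:14])
for r in (185,195,205): print(r,[int(k) for k in np.where(np.abs(np.diff(g[r].mean(1)))>30)[0]])
```

```text
[552.03500137 254.6578914  207.40999795]
60 [22, 23, 24, 57, 59, 157, 158, 226, 227]
105 [169, 174, 175, 210, 211, 212]
150 [0, 156, 157, 174, 175, 176, 208, 209]
195 [28, 29, 144, 145, 175, 176]
240 [7, 8, 11, 12, 58, 61, 70, 71, 143, 144, 175, 176, 211, 225]
285 [62, 71, 72, 130, 138, 139, 143, 144, 175, 176, 211, 223, 228]
330 [7, 8, 11, 12, 62, 71, 72, 117, 118, 152, 153, 175, 176, 209]
375 [62, 70, 71, 122, 123, 144, 175, 176, 177, 211, 212]
420 [46, 47, 144, 176, 177, 211, 212, 216]
465 [18, 19, 67, 68, 112, 113, 150, 176, 177, 212]
510 [69, 70, 95, 96, 162, 163, 176, 177, 210, 211, 212, 214]
555 [175, 176, 177, 223, 225]
185 [26, 27, 48, 49, 67, 68, 79, 80, 564, 565, 566, 580, 581, 582, 583, 586, 589, 590]
195 [28, 29, 562, 564, 570, 571, 589, 590, 609, 610, 611, 626]
205 [30, 31, 51, 52, 560, 561, 588, 589, 609, 610]
```

Run:
```python
from h import *
c=dict(np.load("w5.npz"));g=c["color"].astype(int)
A=plane(c,[[150,176.2],[510,177.4]],290);B=plane(c,[[150,209.3],[465,212.5]],290);print(A,B)
for P in(A,B):
    d=P[0]-P[1]; print("yaw",np.degrees(np.arctan2(-d[0],d[1])))
print(plane(c,[[80.5,186],[565.5,186]],290)); print(g[195,60:100:2].mean(1).astype(int),g[195,550:580:2].mean(1).astype(int))
```

```text
[[608.17748106 293.13318631 290.        ]
 [612.29670192 219.06379327 290.        ]] [[600.97627833 293.75807762 290.        ]
 [604.20057588 226.94106182 290.        ]]
yaw 3.1831110822104853
yaw 2.762701156194396
[[605.23936228 307.71644833 290.        ]
 [611.17385657 207.14422199 290.        ]]
[197 199 197 198 198 197 196 195 197 198 196 211 235 237 236 237 237 237
 237 237] [236 236 237 237 236 237 226 141 186 182 166  75  77  75  73]
```

```bash
python3 -m creep '[{"hand":0,"tx":0.022,"ty":0,"tz":0,"spin":0},{"hand":0,"tx":0.022,"ty":0,"tz":0,"spin":0},{"hand":0,"tx":0,"ty":0,"tz":0,"spin":0},{"hand":0,"tx":0,"ty":0,"tz":0,"spin":0}]'
```

```text
time: 22.32
tool_pos: [595.7, 257.0, 207.3]
tcp_rot: [3.141, 0.0, 0.059]
contact_force: [0.5, -0.4, -3.1]
grip_width: 23.5
finger_force: 30.0
```

```bash
python3 -m creep '[{"hand":0,"tx":0,"ty":0,"tz":0,"spin":0}]'
```

```text
time: 22.45
tool_pos: [595.9, 256.9, 207.7]
tcp_rot: [3.141, -0.0, 0.059]
contact_force: [0.4, 0.4, -3.1]
grip_width: 23.4
finger_force: 30.0
```

```bash
python3 -m creep '[{"hand":0,"tx":0.005,"ty":0,"tz":0,"spin":0},{"hand":0,"tx":0.004,"ty":0,"tz":0,"spin":0},{"hand":0,"tx":0,"ty":0,"tz":0,"spin":0}]';python3 -m creep '[{"hand":0,"tx":0.004,"ty":0,"tz":0,"spin":0},{"hand":0,"tx":0,"ty":0,"tz":0,"spin":0}]'
```

```text
time: 22.82
tool_pos: [605.9, 257.1, 207.4]
tcp_rot: [3.141, -0.001, 0.058]
contact_force: [-0.6, 0.3, -3.4]
grip_width: 23.6
finger_force: 30.0
time: 23.08
tool_pos: [609.8, 257.4, 207.4]
tcp_rot: [3.141, -0.001, 0.058]
contact_force: [0.3, -0.6, -3.0]
grip_width: 23.5
finger_force: 30.0
```

Tabs are past the face plane with no contact force, so they're entering. I'll press on until flush.

```bash
python3 -m creep '[{"hand":0,"tx":0.002,"ty":0,"tz":0,"spin":0},{"hand":0,"tx":0,"ty":0,"tz":0,"spin":0}]';python3 -m creep '[{"hand":0,"tx":0.0015,"ty":0,"tz":0,"spin":0},{"hand":0,"tx":0,"ty":0,"tz":0,"spin":0}]'
```

```text
time: 23.32
tool_pos: [611.7, 257.5, 207.5]
tcp_rot: [3.141, -0.001, 0.058]
contact_force: [-0.6, -0.3, -3.2]
grip_width: 24.1
finger_force: 30.0
time: 23.58
tool_pos: [613.2, 257.6, 207.5]
tcp_rot: [3.141, -0.001, 0.058]
contact_force: [0.4, -0.8, -3.3]
grip_width: 23.8
finger_force: 30.0
```

```bash
python3 -m creep '[{"hand":0,"tx":0.001,"ty":0,"tz":0,"spin":0},{"hand":0,"tx":0,"ty":0,"tz":0,"spin":0}]';python3 -m creep '[{"hand":0,"tx":0.001,"ty":0,"tz":0,"spin":0},{"hand":0,"tx":0,"ty":0,"tz":0,"spin":0}]'
```

```text
time: 23.82
tool_pos: [614.1, 257.7, 207.6]
tcp_rot: [3.141, -0.001, 0.058]
contact_force: [-0.1, -0.4, -2.9]
grip_width: 23.6
finger_force: 30.0
time: 24.08
tool_pos: [614.2, 257.7, 207.4]
tcp_rot: [3.14, 0.001, 0.058]
contact_force: [-5.8, -0.6, -0.9]
grip_width: 23.8
finger_force: 30.0
```

Contact force is now -5.8 N, so it's flush. Next is pressing down.

```bash
python3 -m creep '[{"hand":0,"tx":0,"ty":0,"tz":0.004,"spin":0},{"hand":0,"tx":0,"ty":0,"tz":0.004,"spin":0},{"hand":0,"tx":0,"ty":0,"tz":0,"spin":0}]';python3 -m creep '[{"hand":0,"tx":0,"ty":0,"tz":0.0015,"spin":0},{"hand":0,"tx":0,"ty":0,"tz":0,"spin":0}]'
```

```text
time: 24.45
tool_pos: [614.3, 257.8, 199.0]
tcp_rot: [3.141, 0.001, 0.058]
contact_force: [-4.9, 0.1, -3.8]
grip_width: 23.8
finger_force: 30.0
time: 24.7
tool_pos: [614.2, 257.9, 198.2]
tcp_rot: [3.141, 0.001, 0.058]
contact_force: [-6.7, 0.5, -1.1]
grip_width: 23.7
finger_force: 30.0
```

```bash
python3 -m creep '[{"hand":0,"tx":0,"ty":0,"tz":0.001,"spin":0},{"hand":0,"tx":0,"ty":0,"tz":0,"spin":0}]';python3 -m creep '[{"hand":0,"tx":0,"ty":0,"tz":0.001,"spin":0},{"hand":0,"tx":0,"ty":0,"tz":0,"spin":0}]'
```

```text
time: 24.95
tool_pos: [614.2, 257.8, 197.4]
tcp_rot: [3.141, 0.001, 0.058]
contact_force: [-7.3, -0.6, -0.1]
grip_width: 23.7
finger_force: 30.0
time: 25.2
tool_pos: [614.2, 257.9, 196.8]
tcp_rot: [3.141, 0.001, 0.058]
contact_force: [-8.4, -0.4, 2.6]
grip_width: 23.6
finger_force: 30.0
```

```bash
python3 -m creep '[{"hand":0,"tx":0,"ty":0,"tz":0.001,"spin":0},{"hand":0,"tx":0,"ty":0,"tz":0,"spin":0}]';python3 -m creep '[{"hand":0,"tx":0,"ty":0,"tz":0.001,"spin":0},{"hand":0,"tx":0,"ty":0,"tz":0,"spin":0}]'
```

```text
time: 25.45
tool_pos: [614.2, 257.9, 196.6]
tcp_rot: [3.141, -0.0, 0.058]
contact_force: [-9.2, -1.8, 5.8]
grip_width: 23.8
finger_force: 30.0
time: 25.7
tool_pos: [614.2, 257.9, 196.5]
tcp_rot: [3.141, -0.001, 0.058]
contact_force: [-11.5, -1.0, 9.4]
grip_width: 23.5
finger_force: 30.0
```

Seated: z stalls at 196.5 while the force rises. I'll release and go over to the ear defenders.

```bash
python3 -m creep '[{"hand":0.5,"tx":-0.001,"ty":0,"tz":-0.001,"spin":0},{"hand":0.5,"tx":0,"ty":0,"tz":0,"spin":0},{"hand":0.5,"tx":0,"ty":0,"tz":0,"spin":0},{"hand":0.5,"tx":0,"ty":0,"tz":-0.03,"spin":0},{"hand":0.5,"tx":0,"ty":0,"tz":-0.05,"spin":0}]'
python3 -m creep '[{"hand":0.8,"tx":0,"ty":0,"tz":-0.05,"spin":0},{"hand":0.8,"tx":0,"ty":0,"tz":-0.05,"spin":0},{"hand":0.8,"tx":-0.05,"ty":0.03,"tz":0,"spin":0},{"hand":0.8,"tx":-0.05,"ty":0.03,"tz":0,"spin":0},{"hand":0.8,"tx":0,"ty":0.03,"tz":0,"spin":-10.4}]'
python3 - <<'E'
from plant import cams
from h import *
c=cams.capture("top");np.savez("t6.npz",**c);c=cams.capture("scene");np.savez("s6.npz",**c)
cv2.imwrite("pics/s6.png",cv2.resize(c["color"][165:320,140:320],None,fx=3.8,fy=3.8,interpolation=2)[:,:,::-1])
E
```

```text
time: 26.32
tool_pos: [613.5, 257.4, 273.7]
tcp_rot: [3.14, 0.003, 0.058]
contact_force: [1.3, -0.4, 1.1]
grip_width: 45.5
finger_force: 0.0
time: 26.95
tool_pos: [516.1, 161.6, 375.3]
tcp_rot: [3.141, 0.001, 0.245]
contact_force: [1.9, -1.0, 0.4]
grip_width: 73.8
finger_force: 0.0
```

```bash
python3 -m creep '[{"hand":0.8,"tx":0,"ty":0,"tz":0,"spin":-10},{"hand":0.8,"tx":0,"ty":0,"tz":0,"spin":-10},{"hand":0.8,"tx":0,"ty":0,"tz":0,"spin":-10},{"hand":0.8,"tx":0,"ty":0,"tz":0,"spin":-10},{"hand":0.8,"tx":0,"ty":0,"tz":0,"spin":-10}]'
python3 -m creep '[{"hand":0.8,"tx":0,"ty":0,"tz":0,"spin":-10},{"hand":0.8,"tx":0,"ty":0,"tz":0,"spin":-10},{"hand":0.8,"tx":0,"ty":0,"tz":0,"spin":-10},{"hand":0.8,"tx":0,"ty":0,"tz":0,"spin":-9.3},{"hand":0.8,"tx":-0.04,"ty":-0.01,"tz":0,"spin":0}]'
python3 -m creep '[{"hand":0.8,"tx":0,"ty":0,"tz":0,"spin":0}]'
python3 - <<'E'
from plant import cams,get_obs
from h import *
print(get_obs()["tool_pos"])
c=cams.capture("wrist");np.savez("w6.npz",**c)
s=dict(np.load("s6.npz"))
a=cv2.resize(s["color"][175:320,150:310],None,fx=2.4,fy=2.4,interpolation=2)
im=np.zeros((600,800,3),np.uint8);im[:a.shape[0],:a.shape[1]]=a
b=c["color"][60:260,180:460];b=cv2.resize(b,None,fx=1.4,fy=1.4,interpolation=2);im[:b.shape[0],400:400+b.shape[1]]=b[:, :400]
w=c["color"]; im[350:600,0:400]=cv2.resize(w,(400,250))
t=dict(np.load("t6.npz"))["color"][145:245,180:300];im[300:600,410:770]=cv2.resize(t,None,fx=3,fy=3,interpolation=2)
cv2.imwrite("pics/m6.png",im[:,:,::-1])
E
```

```text
time: 27.68
tool_pos: [520.0, 162.9, 374.9]
tcp_rot: [3.14, -0.0, 1.115]
contact_force: [0.9, 0.3, -0.2]
grip_width: 73.6
finger_force: 0.0
time: 28.3
tool_pos: [519.3, 122.9, 374.6]
tcp_rot: [3.141, 0.0, 1.801]
contact_force: [0.9, -1.9, -0.4]
grip_width: 73.4
finger_force: 0.0
time: 28.42
tool_pos: [519.3, 119.9, 375.0]
tcp_rot: [3.141, 0.001, 1.793]
contact_force: [-0.0, 0.2, 0.0]
grip_width: 73.6
finger_force: 0.0
[519.34033828 119.85105672 374.99217674]
```

View pics/m6.png

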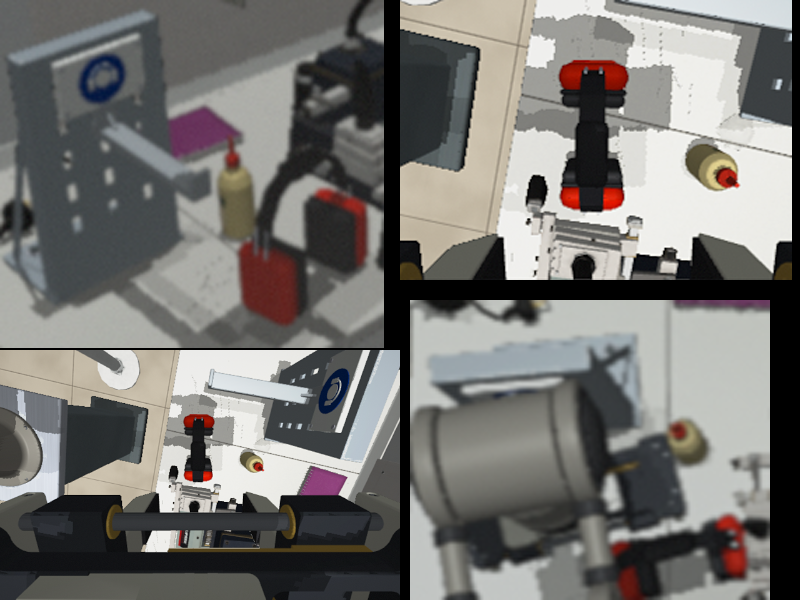

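The last composite shows the hanger arm hooked on the panel with its sign upright, bar level and the bottle standing. In the wrist image, the ear defenders' pad is the wide black section at about column 317, rows 147-190.

Run:
```python
from h import *
c=dict(np.load("w6.npz"));g=c["color"].astype(int)
for r in range(105,212,3):
    k=np.arange(270,370); d=(g[r,270:370].max(1)<75); ks=k[d]
    print(r,(ks.min(),ks.max(),int(d.sum())) if len(ks) else None, g[r,317].tolist())
```

```text
105 None [106, 11, 2]
108 None [152, 15, 0]
111 (np.int64(310), np.int64(325), 10) [12, 17, 16]
114 (np.int64(310), np.int64(325), 16) [19, 18, 20]
117 (np.int64(309), np.int64(325), 17) [18, 17, 20]
120 (np.int64(309), np.int64(325), 17) [22, 22, 22]
123 (np.int64(297), np.int64(326), 21) [18, 19, 20]
126 (np.int64(295), np.int64(341), 47) [20, 20, 22]
129 (np.int64(296), np.int64(339), 44) [20, 21, 22]
132 (np.int64(296), np.int64(339), 44) [22, 22, 24]
135 (np.int64(298), np.int64(338), 41) [22, 24, 24]
138 (np.int64(308), np.int64(325), 18) [23, 24, 26]
141 (np.int64(308), np.int64(326), 19) [24, 25, 26]
144 (np.int64(308), np.int64(325), 18) [24, 25, 28]
147 (np.int64(308), np.int64(325), 18) [19, 19, 20]
150 (np.int64(306), np.int64(327), 22) [21, 22, 24]
153 (np.int64(305), np.int64(328), 24) [22, 23, 24]
156 (np.int64(305), np.int64(328), 24) [21, 22, 23]
159 (np.int64(305), np.int64(327), 23) [22, 23, 22]
162 (np.int64(306), np.int64(327), 22) [21, 20, 21]
165 (np.int64(306), np.int64(327), 22) [20, 20, 22]
168 (np.int64(305), np.int64(328), 24) [22, 22, 23]
171 (np.int64(305), np.int64(328), 24) [22, 21, 23]
174 (np.int64(300), np.int64(335), 36) [18, 21, 20]
177 (np.int64(299), np.int64(335), 37) [19, 18, 20]
180 (np.int64(298), np.int64(336), 39) [20, 20, 22]
183 (np.int64(297), np.int64(337), 41) [20, 21, 22]
186 (np.int64(274), np.int64(338), 52) [17, 19, 19]
189 (np.int64(273), np.int64(338), 54) [19, 18, 19]
192 (np.int64(272), np.int64(338), 57) [15, 15, 15]
195 (np.int64(271), np.int64(324), 31) [29, 30, 32]
198 (np.int64(271), np.int64(324), 31) [29, 29, 33]
201 (np.int64(270), np.int64(324), 31) [28, 28, 31]
204 (np.int64(270), np.int64(324), 20) [31, 29, 34]
207 (np.int64(309), np.int64(324), 16) [19, 21, 22]
210 (np.int64(309), np.int64(323), 15) [7, 6, 9]
```

Run:
```python
from h import *
c=dict(np.load("w6.npz"))
P=plane(c,[[317.2,147],[317.0,194.5],[317.0,155],[317.0,170]],166);print(P.round(1),np.linalg.norm(P[0]-P[1]),P[:2].mean(0))
d=P[0]-P[1];print("ear yaw",np.degrees(np.arctan2(-d[0],d[1])))
# cup-based: red masks in wrist, band ends at lower heights
Q=plane(c,[[318,114.5]],120),plane(c,[[317,209]],120);print(Q)
# red cup centroids
g=c["color"].astype(int);m=((g[...,0]>90)&(g[...,1]<50)).astype(np.uint8);m[230:]=0;m[:,:260]=0;m[:,380:]=0
n,l,st,ce=cv2.connectedComponentsWithStats(m)
for s,q in zip(st[1:],ce[1:]):
    if s[4]>60: print(s.tolist(),q.round(1),plane(c,[q],75).round(1))
```

```text
[[508.3 149.8 166. ]
 [520.2  95.1 166. ]
 [510.  140.8 166. ]
 [513.8 123.8 166. ]] 55.93631470075999 [514.21459049 122.44739512 166.        ]
ear yaw 12.313584687802901
(array([[501.08294766, 184.2281633 , 120.        ]]), array([[526.78684909,  62.976028  , 120.        ]]))
[294, 103, 49, 21, 657] [318.  112.3] [[500.1 186.5  75. ]]
[295, 194, 14, 15, 176] [301.5 200.5] [[503.9  56.6  75. ]]
[325, 194, 15, 15, 199] [331.4 200.7] [[547.6  66.2  75. ]]
```

```bash
python3 -m creep '[{"hand":0.75,"tx":0.0035,"ty":-0.0045,"tz":0.03,"spin":0.4},{"hand":0.75,"tx":0,"ty":0,"tz":0.05,"spin":0},{"hand":0.75,"tx":0,"ty":0,"tz":0.05,"spin":0},{"hand":0.75,"tx":0,"ty":0,"tz":0.03,"spin":0},{"hand":0.75,"tx":0,"ty":0,"tz":0,"spin":0}]'
python3 -m creep '[{"hand":0.75,"tx":0,"ty":0,"tz":0,"spin":0},{"hand":0.75,"tx":0,"ty":0,"tz":0,"spin":0}]'
```

```text
time: 29.1
tool_pos: [512.7, 124.1, 213.0]
tcp_rot: [-3.138, -0.0, 1.79]
contact_force: [0.0, 0.5, -0.4]
grip_width: 68.8
finger_force: 0.0
time: 29.35
tool_pos: [514.5, 123.6, 216.7]
tcp_rot: [3.138, 0.001, 1.791]
contact_force: [1.2, -0.5, -0.3]
grip_width: 69.1
finger_force: 0.0
```

```bash
python3 -m creep '[{"hand":0.75,"tx":-0.001,"ty":0,"tz":0.045,"spin":0.2},{"hand":0.75,"tx":0,"ty":0,"tz":0,"spin":0},{"hand":0.75,"tx":0,"ty":0,"tz":0,"spin":0}]'
```

```text
time: 29.72
tool_pos: [514.7, 122.3, 171.8]
tcp_rot: [3.139, 0.001, 1.788]
contact_force: [0.5, 0.3, 1.1]
grip_width: 68.9
finger_force: 0.0
```

```bash
python3 -m creep '[{"hand":0.75,"tx":0,"ty":0,"tz":0.0045,"spin":0},{"hand":0.75,"tx":0,"ty":0,"tz":0,"spin":0},{"hand":0,"tx":0,"ty":0,"tz":0,"spin":0},{"hand":0,"tx":0,"ty":0,"tz":0,"spin":0},{"hand":0,"tx":0,"ty":0,"tz":0,"spin":0}]'
python3 -m creep '[{"hand":0,"tx":0,"ty":0,"tz":0,"spin":0},{"hand":0,"tx":0,"ty":0,"tz":0,"spin":0},{"hand":0,"tx":0,"ty":0,"tz":0,"spin":0},{"hand":0,"tx":0,"ty":0,"tz":0,"spin":0},{"hand":0,"tx":0,"ty":0,"tz":0,"spin":0}]'
```

```text
time: 30.35
tool_pos: [513.9, 122.2, 165.7]
tcp_rot: [3.141, 0.001, 1.788]
contact_force: [0.6, 0.3, -0.2]
grip_width: 43.4
finger_force: 0.0
time: 30.98
tool_pos: [513.8, 122.2, 165.5]
tcp_rot: [3.141, 0.001, 1.788]
contact_force: [-0.1, 0.8, -0.2]
grip_width: 27.8
finger_force: 30.0
```

```bash
python3 -m creep '[{"hand":0,"tx":0,"ty":0,"tz":-0.02,"spin":0},{"hand":0,"tx":0,"ty":0,"tz":-0.045,"spin":0},{"hand":0,"tx":0,"ty":0,"tz":-0.05,"spin":0},{"hand":0,"tx":0,"ty":0,"tz":-0.05,"spin":0},{"hand":0,"tx":0,"ty":0,"tz":-0.05,"spin":0}]'
python3 -m creep '[{"hand":0,"tx":0,"ty":0,"tz":-0.02,"spin":4.5},{"hand":0,"tx":0,"ty":0,"tz":0,"spin":4.6},{"hand":0,"tx":0,"ty":0,"tz":0,"spin":0},{"hand":0,"tx":0,"ty":0,"tz":0,"spin":0}]'
```

```text
time: 31.6
tool_pos: [513.3, 122.3, 382.0]
tcp_rot: [3.141, 0.001, 1.788]
contact_force: [1.3, -0.6, -1.5]
grip_width: 27.5
finger_force: 30.0
time: 32.1
tool_pos: [513.5, 122.4, 400.0]
tcp_rot: [-3.141, 0.001, 1.63]
contact_force: [0.6, 0.2, -1.4]
grip_width: 27.5
finger_force: 30.0
```

```bash
python3 -m creep '[{"hand":0,"tx":0.022,"ty":0.008,"tz":0,"spin":0},{"hand":0,"tx":0.043,"ty":0.016,"tz":0,"spin":0},{"hand":0,"tx":0.043,"ty":0.016,"tz":0,"spin":0},{"hand":0,"tx":0.022,"ty":0.008,"tz":0,"spin":0},{"hand":0,"tx":0,"ty":0,"tz":0,"spin":0}]'
python3 -m creep '[{"hand":0,"tx":0,"ty":0,"tz":0,"spin":0},{"hand":0,"tx":0,"ty":0,"tz":0,"spin":0}]'
```

```text
time: 32.72
tool_pos: [554.0, 256.4, 399.0]
tcp_rot: [-3.14, 0.001, 1.632]
contact_force: [-0.4, -0.6, -1.2]
grip_width: 27.9
finger_force: 30.0
time: 32.98
tool_pos: [553.9, 254.0, 400.8]
tcp_rot: [3.141, 0.001, 1.628]
contact_force: [-0.2, -0.1, -1.7]
grip_width: 27.9
finger_force: 30.0
```

```bash
python3 -m creep '[{"hand":0,"tx":0,"ty":0,"tz":0.02,"spin":0},{"hand":0,"tx":0,"ty":0,"tz":0.03,"spin":0},{"hand":0,"tx":0,"ty":0,"tz":0.03,"spin":0},{"hand":0,"tx":0,"ty":0,"tz":0.02,"spin":0},{"hand":0,"tx":0,"ty":0,"tz":0,"spin":0}]'
python3 -m creep '[{"hand":0,"tx":0,"ty":0,"tz":0.02,"spin":0},{"hand":0,"tx":0,"ty":0,"tz":0.03,"spin":0},{"hand":0,"tx":0,"ty":0,"tz":0.02,"spin":0},{"hand":0,"tx":0,"ty":0,"tz":0,"spin":0},{"hand":0,"tx":0,"ty":0,"tz":0,"spin":0}]'
```

```text
time: 33.6
tool_pos: [553.5, 253.9, 299.4]
tcp_rot: [-3.139, 0.002, 1.628]
contact_force: [0.9, -0.1, -1.1]
grip_width: 27.6
finger_force: 30.0
time: 34.22
tool_pos: [555.0, 254.8, 232.4]
tcp_rot: [3.138, 0.0, 1.629]
contact_force: [0.3, 0.2, -0.7]
grip_width: 27.5
finger_force: 30.0
```

```bash
python3 -m creep '[{"hand":0,"tx":0,"ty":0,"tz":0.015,"spin":0},{"hand":0,"tx":0,"ty":0,"tz":0.003,"spin":0},{"hand":0,"tx":0,"ty":0,"tz":0,"spin":0}]'
python3 -m creep '[{"hand":0,"tx":0,"ty":0,"tz":0.002,"spin":0},{"hand":0,"tx":0,"ty":0,"tz":0,"spin":0}]'
```

```text
time: 34.6
tool_pos: [554.0, 254.8, 212.1]
tcp_rot: [-3.142, 0.001, 1.629]
contact_force: [0.1, -0.7, -1.4]
grip_width: 27.9
finger_force: 30.0
time: 34.85
tool_pos: [554.2, 254.8, 210.5]
tcp_rot: [3.141, 0.001, 1.629]
contact_force: [0.0, 0.8, -1.4]
grip_width: 27.6
finger_force: 30.0
```

```bash
python3 -m creep '[{"hand":0,"tx":0,"ty":0,"tz":0.001,"spin":0},{"hand":0,"tx":0,"ty":0,"tz":0,"spin":0}]'
python3 -m creep '[{"hand":0,"tx":0,"ty":0,"tz":0.001,"spin":0},{"hand":0,"tx":0,"ty":0,"tz":0,"spin":0}]'
```

```text
time: 35.1
tool_pos: [554.2, 254.8, 209.5]
tcp_rot: [3.141, 0.001, 1.629]
contact_force: [-0.4, 0.2, -1.6]
grip_width: 27.5
finger_force: 30.0
time: 35.35
tool_pos: [554.2, 254.7, 208.4]
tcp_rot: [3.141, 0.001, 1.629]
contact_force: [0.8, 0.1, -0.4]
grip_width: 27.9
finger_force: 30.0
```

```bash
python3 -m creep '[{"hand":0,"tx":0,"ty":0,"tz":0.0007,"spin":0},{"hand":0,"tx":0,"ty":0,"tz":0,"spin":0}]'
python3 -m creep '[{"hand":0.39,"tx":0,"ty":0,"tz":0,"spin":0},{"hand":0.39,"tx":0,"ty":0,"tz":0,"spin":0},{"hand":0.39,"tx":0,"ty":0,"tz":0,"spin":0}]'
```

```text
time: 35.6
tool_pos: [554.1, 254.8, 207.7]
tcp_rot: [3.141, 0.001, 1.629]
contact_force: [-1.1, 0.4, -1.8]
grip_width: 27.6
finger_force: 30.0
time: 35.98
tool_pos: [554.3, 254.8, 208.0]
tcp_rot: [3.14, 0.001, 1.629]
contact_force: [0.3, -1.1, 0.3]
grip_width: 35.5
finger_force: 0.0
```

```bash
python3 -m creep '[{"hand":0.39,"tx":0,"ty":0,"tz":-0.005,"spin":0},{"hand":0.39,"tx":0,"ty":0,"tz":-0.01,"spin":0},{"hand":0.39,"tx":0,"ty":0,"tz":-0.02,"spin":0},{"hand":0.39,"tx":0,"ty":0,"tz":-0.05,"spin":0},{"hand":0.5,"tx":0,"ty":0,"tz":-0.05,"spin":0}]'
python3 -m creep '[{"hand":0.5,"tx":0,"ty":0,"tz":-0.05,"spin":0},{"hand":0.5,"tx":0,"ty":-0.04,"tz":0,"spin":0},{"hand":0.5,"tx":0,"ty":-0.05,"tz":0,"spin":0},{"hand":0.5,"tx":-0.05,"ty":-0.04,"tz":0,"spin":0},{"hand":0.5,"tx":-0.05,"ty":0,"tz":0,"spin":0}]'
python3 -m creep '[{"hand":0.5,"tx":0,"ty":0,"tz":0,"spin":0},{"hand":0.5,"tx":0,"ty":0,"tz":0,"spin":0},{"hand":0.5,"tx":0,"ty":0,"tz":0,"spin":0}]'
python3 - <<'E'
from plant import cams
from h import *
c={n:cams.capture(n) for n in ("scene","top","wrist")}
for n in c: np.savez(n[0]+"9.npz",**c[n])
n0=np.array([.9983,.058,0]);y=np.array([-.058,.9983,0]);O=np.array([588.7,256.4,180])
s=c["scene"];g=s["color"].astype(int)
# expected vs seen red in scene
m=((g[...,0]>110)&(g[...,1]<60)&(g[...,2]<60)).astype(np.uint8);m[:,:140]=0;m[:,330:]=0
k,l,st,ce=cv2.connectedComponentsWithStats(m)
for a,q in zip(st[1:],ce[1:]):
    if a[4]>15: print("scene red",a.tolist(),q.round(1))
E0=O+n0*-35+np.array([0,0,14-150])
for sy in(-1,1): print("exp cup",sy,proj(s,E0+y*sy*62+[0,0,42]).round(1), proj(c["top"],E0+y*sy*62+[0,0,84]).round(1))
w=c["top"]["color"].astype(int);m=((w[...,0]>110)&(w[...,1]<60)).astype(np.uint8);m[:,:180]=0;m[:,310:]=0
k,l,st,ce=cv2.connectedComponentsWithStats(m)
for a,q in zip(st[1:],ce[1:]):
    if a[4]>8: print("top red",a.tolist(),q.round(1))
# sign blue disc in scene: centre
b=((g[...,2]>70)&(g[...,0]<50)).astype(np.uint8);b[:,:140]=0;b[:,330:]=0;b[320:]=0
k,l,st,ce=cv2.connectedComponentsWithStats(b)
for a,q in zip(st[1:],ce[1:]):
    if a[4]>30: print("blue",a.tolist(),q.round(1))
print("exp disc",proj(s,O+n0*77+[0,0,68]))
b6=dict(np.load("s6.npz"))["color"].astype(int);b=((b6[...,2]>70)&(b6[...,0]<50)).astype(np.uint8);b[:,:140]=0;b[:,330:]=0;b[320:]=0
k,l,st,ce=cv2.connectedComponentsWithStats(b);print("before",[(a.tolist(),q.round(1)) for a,q in zip(st[1:],ce[1:]) if a[4]>30])
E
```

```text
time: 36.6
tool_pos: [553.8, 254.9, 345.0]
tcp_rot: [3.14, 0.001, 1.629]
contact_force: [0.3, -0.3, -0.8]
grip_width: 41.6
finger_force: 0.0
time: 37.22
tool_pos: [428.3, 148.4, 394.4]
tcp_rot: [3.138, 0.001, 1.632]
contact_force: [1.7, -0.8, 0.6]
grip_width: 45.7
finger_force: 0.0
time: 37.6
tool_pos: [431.1, 149.6, 392.8]
tcp_rot: [3.141, 0.001, 1.63]
contact_force: [-0.4, 0.4, -0.4]
grip_width: 46.0
finger_force: 0.0
scene red [236, 253, 6, 6, 20] [238.8 255.8]
scene red [244, 258, 9, 10, 59] [247.8 262.3]
scene red [190, 273, 21, 18, 192] [199.2 282.9]
exp cup -1 [[244.5 269.3]] [[245.3 215. ]]
exp cup 1 [[203.2 291.1]] [[207.6 218.3]]
top red [271, 135, 20, 9, 116] [279.9 139.1]
top red [292, 135, 14, 7, 28] [299.2 136.2]
top red [205, 209, 6, 4, 16] [207.8 210.5]
top red [250, 215, 2, 7, 12] [250.5 218. ]
blue [232, 50, 8, 9, 55] [235.5  53.6]
exp disc [[191.98803837 206.83416737]]
before []
```

Run:
```python
from plant import cams,get_obs
from h import *
def cream(g,lo,hi):
    g=g.astype(int);m=((g[...,0]-g[...,2]>30)&(g[...,0]>90)&(g[...,1]-g[...,2]>20)).astype(np.uint8);m[:,:lo]=0;m[:,hi:]=0
    k,l,st,ce=cv2.connectedComponentsWithStats(m);return [(a.tolist(),q.round(1).tolist()) for a,q in zip(st[1:],ce[1:]) if a[4]>30]
for f in("t0" ,"t9"):
    p="top0.npz" if f=="t0" else "t9.npz"; print(f,cream(np.load(p)["color"][:240],255,300))
s0=np.load("scene0.npz")["color"];s6=np.load("s6.npz")["color"].astype(int);s9=np.load("s9.npz")["color"].astype(int)
print(cream(s0,230,270),cream(s9.astype(np.uint8),230,270))
d=np.abs(s6-s9).max(2);print("sign region change",d[185:222,170:215].mean(), "panel top",d[180:190,160:215].mean())
c=cams.capture("scene")["color"].astype(int);e=np.abs(c-s9).max(2);print("motion",e[180:320,150:280].max(),(e[180:320,150:280]>25).sum())
```

```text
t0 [([266, 186, 11, 11, 65], [271.3, 191.4])]
t9 [([266, 185, 11, 11, 69], [271.2, 190.9])]
[([242, 245, 13, 28, 209], [247.7, 256.3])] [([246, 245, 8, 18, 93], [249.9, 251.4])]
sign region change 3.246846846846847 panel top 2.8745454545454545
motion 60 162
```

```bash
for i in 1 2; do python3 -m creep '[{"hand":0.5,"tx":0,"ty":0,"tz":0,"spin":0},{"hand":0.5,"tx":0,"ty":0,"tz":0,"spin":0},{"hand":0.5,"tx":0,"ty":0,"tz":0,"spin":0},{"hand":0.5,"tx":0,"ty":0,"tz":0,"spin":0},{"hand":0.5,"tx":0,"ty":0,"tz":0,"spin":0}]' | head -1; done
python3 - <<'E'
from plant import cams
from h import *
A=[cams.capture("scene")["color"].astype(int) for _ in range(4)]
s9=np.load("s9.npz")["color"].astype(int)
for a,b in ((0,1),(0,3)):
    e=np.abs(A[a]-A[b]).max(2)[180:320,150:280];print(e.max(),(e>25).sum())
for g in [s9]+A:
    m=((g[...,0]>110)&(g[...,1]<60)&(g[...,2]<60)).astype(np.uint8);m[:,:140]=0;m[:,330:]=0
    k,l,st,ce=cv2.connectedComponentsWithStats(m);print([(int(a[4]),q.round(1).tolist()) for a,q in zip(st[1:],ce[1:]) if a[4]>15])
E
```

```text
time: 38.42
time: 39.05
31 6
21 0
[(20, [238.8, 255.8]), (59, [247.8, 262.3]), (192, [199.2, 282.9])]
[(20, [238.8, 255.8]), (58, [247.8, 262.2]), (193, [199.2, 282.9])]
[(21, [238.9, 255.7]), (60, [247.8, 262.4]), (187, [199.5, 283.1])]
[(21, [239.1, 255.7]), (57, [248.0, 262.4]), (187, [199.6, 283.1])]
[(21, [238.9, 255.7]), (60, [247.8, 262.4]), (195, [199.3, 282.9])]
```

Everything is steady, so I'm handing it in.

```bash
python3 -c "
from plant import close_job
print(close_job())"
```

```text
the job is handed in; nothing more can be done
None
```

The hanger arm is hooked and seated in the two topmost middle slots, the ear defenders hang on its bar between the sign and the lip, and the oil bottle still stands; I handed the job in at about 39 s and got no verdict back.

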